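# Load the dosing station and start it

### The job

Get the dosing station ready and start it: put the sample carousel on the turntable's spindle and the retaining collar over the spindle on top of it, both right down, and slide every reagent cassette on the bench into a dock lane of its own until the sprung catch clicks shut behind it. When all that is done, press the start key fully. Leave the other things on the bench where they are.

Things in the scene. Friction and masses are not known exactly. Their poses are not given: they have to be found in the camera images.
- c1_mid (a point): reagent cassette, cream plastic, one of three or four alike; point at its centre, 40.5 mm above its underside. Base flange 80 (x) x 50 (y) x 8 mm; on it a body 74 x 36 mm up to 44 mm above the underside; on top in the middle an upright grip fin 50 mm long (x), 12 mm thick (y), from 44 to 81 mm. 0.22 kg. Both ends are alike: either may go in first
- c2_mid (a point): reagent cassette, cream plastic, one of three or four alike; point at its centre, 40.5 mm above its underside. Base flange 80 (x) x 50 (y) x 8 mm; on it a body 74 x 36 mm up to 44 mm above the underside; on top in the middle an upright grip fin 50 mm long (x), 12 mm thick (y), from 44 to 81 mm. 0.22 kg. Both ends are alike: either may go in first
- c3_mid (a point): reagent cassette, cream plastic, one of three or four alike; point at its centre, 40.5 mm above its underside. Base flange 80 (x) x 50 (y) x 8 mm; on it a body 74 x 36 mm up to 44 mm above the underside; on top in the middle an upright grip fin 50 mm long (x), 12 mm thick (y), from 44 to 81 mm. 0.22 kg. Both ends are alike: either may go in first
- c4_mid (a point): reagent cassette, cream plastic, one of three or four alike; point at its centre, 40.5 mm above its underside. Base flange 80 (x) x 50 (y) x 8 mm; on it a body 74 x 36 mm up to 44 mm above the underside; on top in the middle an upright grip fin 50 mm long (x), 12 mm thick (y), from 44 to 81 mm. 0.22 kg. Both ends are alike: either may go in first
- lane1_home (a point): leftmost (+y) lane of the white reagent dock (four lanes 66 mm apart): point on the lane floor, 20 mm above the bench, under the centre of a cassette that is fully home. x along the lane as the cassette slides in, y left, z up. Lane 53 mm wide; end stop at x +41 mm; from x 0 on, lips 11.7 mm above the floor reach 5 mm over the flange on both sides, so a cassette can only be slid in along the floor
- catch1 (a joint): sprung steel pawl on the left of the leftmost (+y) lane, hinged 83 mm before lane1_home, 41 mm long, free end toward the stop. 0 rad at rest, slanting 7 mm into the lane; 0.10 to 0.15 while a passing flange pushes it aside (2 to 5 N to slide past; the dock is slippery plastic); springs back to 0 behind the flange's rear edge when the cassette is home (click), which then has some 4 mm of play
- lane2_home (a point): second (from the left) lane of the white reagent dock (four lanes 66 mm apart): point on the lane floor, 20 mm above the bench, under the centre of a cassette that is fully home. x along the lane as the cassette slides in, y left, z up. Lane 53 mm wide; end stop at x +41 mm; from x 0 on, lips 11.7 mm above the floor reach 5 mm over the flange on both sides, so a cassette can only be slid in along the floor
- catch2 (a joint): sprung steel pawl on the left of the second (from the left) lane, hinged 83 mm before lane2_home, 41 mm long, free end toward the stop. 0 rad at rest, slanting 7 mm into the lane; 0.10 to 0.15 while a passing flange pushes it aside (2 to 5 N to slide past; the dock is slippery plastic); springs back to 0 behind the flange's rear edge when the cassette is home (click), which then has some 4 mm of play
- lane3_home (a point): third (from the left) lane of the white reagent dock (four lanes 66 mm apart): point on the lane floor, 20 mm above the bench, under the centre of a cassette that is fully home. x along the lane as the cassette slides in, y left, z up. Lane 53 mm wide; end stop at x +41 mm; from x 0 on, lips 11.7 mm above the floor reach 5 mm over the flange on both sides, so a cassette can only be slid in along the floor
- catch3 (a joint): sprung steel pawl on the left of the third (from the left) lane, hinged 83 mm before lane3_home, 41 mm long, free end toward the stop. 0 rad at rest, slanting 7 mm into the lane; 0.10 to 0.15 while a passing flange pushes it aside (2 to 5 N to slide past; the dock is slippery plastic); springs back to 0 behind the flange's rear edge when the cassette is home (click), which then has some 4 mm of play
- lane4_home (a point): rightmost (-y) lane of the white reagent dock (four lanes 66 mm apart): point on the lane floor, 20 mm above the bench, under the centre of a cassette that is fully home. x along the lane as the cassette slides in, y left, z up. Lane 53 mm wide; end stop at x +41 mm; from x 0 on, lips 11.7 mm above the floor reach 5 mm over the flange on both sides, so a cassette can only be slid in along the floor
- catch4 (a joint): sprung steel pawl on the left of the rightmost (-y) lane, hinged 83 mm before lane4_home, 41 mm long, free end toward the stop. 0 rad at rest, slanting 7 mm into the lane; 0.10 to 0.15 while a passing flange pushes it aside (2 to 5 N to slide past; the dock is slippery plastic); springs back to 0 behind the flange's rear edge when the cassette is home (click), which then has some 4 mm of play
- lane1_start (a point): open floor in front of the leftmost lane, 130 mm before lane1_home on the lane's centre line, same axes; all lanes are alike. A cassette centred here stands on the floor (which ends 45 mm nearer the front) with its front edge just inside the mouth, which narrows from 68 mm (at x +21 mm) to 53 mm (at x +46 mm); mouth and lane walls are 14 to 17 mm high
- spindle_seat (a point): turntable, white round base 120 mm across, fixed; the point is on its top face, 25 mm above the bench, on the axis of the upright steel spindle, which is 18 mm thick, rises 97 mm above this point and tapers over its top 8 mm
- carousel_mid (a point): sample carousel: grey disc 120 mm across, 8 mm thick, with six squat capped jars (24 mm across, tops 38 mm above the underside, 43 mm from the axis) round a hub sleeve 31 mm across and 75 mm high, bored right through 21 mm wide; the point is on the axis, half-way up, 37.5 mm above the underside. 0.4 kg. Seated, the disc lies on the turntable's top
- collar_mid (a point): retaining collar: plain steel ring 46 mm across, 40 mm high, bored through 21 mm wide; the point is on its axis half-way up; z along the axis. 0.15 kg. Seated it rests on the top of the carousel's hub, round the spindle (22 mm of spindle stands above the hub)
- startkey_top (a point): start key: white round push button 26 mm across on the grey housing at the front right of the dock; the point is the middle of its top face, 44 mm above the bench; it is pressed straight down
- startkey (a joint): travel of the start key: 0 up, 0.006 m fully down (5 N); it springs back. It counts as pressed from 0.004 m
- jar: not part of the job: small clear glass jar with black cap, 30 mm across, 42 mm high; origin at the centre of its underside
- dish: not part of the job: flat clear round dish with lid, 67 mm across, 16 mm high; origin at the centre of its underside
- flask: not part of the job: white plastic bottle, 50 mm across, 130 mm high; origin at the centre of its underside
- flask2: not part of the job: amber glass bottle with black cap, 44 mm across, 100 mm high; origin at the centre of its underside
Mind the look-alikes: they are no part of the job. What is shaped like the part that bears spindle_seat but green is not meant.

How it is judged:
By the outcome, as a careful person would: the job done as asked, in the order asked, and still so for the second after the job is handed in, with the robot touching nothing.
Of c1, c2, c3, c4 only 3 to 4 are there at a start; the rules pass over those that are not, and their reading is None.
At some moment in a run one of c1, c2, c3, c4, collar may be knocked a few centimetres aside while the robot is not near it.
Once in a run the grip may slacken for a moment while it holds something.
It also fails if it takes over 208 s, if anything falls off the work surface, if the arm or the gripper's body presses on something with over 40 N, if the wrist force passes 120 N, or if a joint passes its speed limit or range.

### The arm

A 7-joint arm with a two-finger parallel gripper is mounted at the origin on the work surface. World frame = base frame: x ahead of the robot, y to its left, z up, the work surface at z = 0. Lengths are in m, angles in rad, forces in N, time in s.
With the tool pointing down it reaches from about 0.4 to 0.85 m from the base axis. Payload 10.4 kg.
Tool frame: the origin (TCP) lies midway between the tips of the shut fingers; the grasp point (between the pads) lies 19 mm behind it; z points along the fingers, y is the line along which they close (so a half turn about z gives the same grasp; the last joint's range is limited). The gripper opens to 87 mm and grips with 3 to 60 N. Pads are 19 mm wide; open, the fingers measure 117 mm over their backs; the gripper's body (75 mm by 190 mm) begins 51 mm behind the grasp point.
Start: joints at [1.21, 0.332, -0.065, 1.46, 0.022, 1.35, -0.088], TCP at [0.207, -0.59, 0.193] pointing down, gripper open.
Joint ranges: [-2.6, 2.6], [-0.5, 2.12], [-1.47, 1.34], [0.16, 2.42], [-1.27, 4.41], [0.06, 2.06], [-2.6, 2.6]. Speed limits (rad/s): [2.22, 2.22, 2.79, 2.79, 3.14, 3.14, 3.14].

### API

Orientations are given as a unit quaternion [x, y, z, w].
In Python, from bench import r gives the robot as it stands.
- The arm moves only by the tool arm_command, never from a script. Its argument "moves" is one flat list of numbers, 4 for each row, row after row: the shift along the tool's x, y, z in cm, then the turn about the tool's z in degrees. A call has 1 to 12 rows; each row shifts and turns the commanded pose from where the row before left it, along the tool's axes as they then stand; what a row does not reach is not made up. A row lasts 1/12 s, in which the tool goes at most 41.7 mm and 7.16 degrees, less where a joint would pass 70% of its speed; a pose out of reach is approached as far as the arm can. A call with a gripper value outside its range is refused whole. "fingers" is the opening in per cent of the stroke, from 0 (shut) to 100 (fully open), set as the call begins (left out, the last holds). The fingers move at their own pace and stop on an object; "squeeze" is the grip in N (left out, the last holds). Time passes only in rows, so rows that do not move let the fingers close. It gives the time, the measured TCP pose, the force, the opening and the grip force at its end, in the units of the state.
- r.read_state(): the state, without advancing time (a new reading comes with each control period).
- r.camera(name): name is "side" or "top"; returns the picture (420x560x3 uint8, red, green, blue); there is no depth.
- r.camera_info(name): a dict with "fx", "fy", "cx", "cy" (pixels), "origin" and "attitude" of the camera in the world. Camera axes: x right, y up, looking along -z (the intrinsics and any distortion apply to the point x, -y, -z); pixel columns grow to the right and rows downward; lengths in m; the calibration is good to about 2 mm. A picture is of the moment at which its call begins. camera_info takes no time and is no camera call.
- r.close_job(): hands the job in; it is judged then, once.
The state is a dict: "time": time; "joint_positions": joint angles; "joint_vel": joint speeds; "joint_torque": joint torques, N m; "ee_pos": TCP position; "eef_rot": TCP orientation; "ft_force": force on the tool from outside, world axes, zero at the start; "torque": the same for the moment, N m; "width": finger opening in m; "grip_force": force on a finger pad.
Only numpy, scipy, OpenCV 4.12 (cv2) and the standard library are available. Lean on these libraries where they do the work, as an engineer would, in place of code of your own. Each camera call takes 0.05 s, during which the arm holds its last target. There are 200 camera calls.

## Working session

There is one attempt and no reset: what is moved stays moved. The work goes in short steps, Python scripts to look and compute and a tool call to move; the robot and the scene stay as the last step left them, time stands still between calls to the robot, and variables do not carry over. Pictures are saved under pics/ and viewed, at most 14 in all, crops included, and the job is handed in when it is done.

Besides the shell and the picture viewer there is one more tool, called after "Emit:" as a command line: name --argument value ..., lists and objects as JSON in quotes. arm_command: Moves the arm, as the interface text tells. Its arguments: {"type":"object","properties":{"moves":{"type":"array"},"fingers":{"type":"number"},"squeeze":{"type":"number"}},"required":["moves"]}

```bash
mkdir -p pics; ls; python3 - <<'E'
from bench import r
import cv2
for n in("side","top"):
    im=r.camera(n); cv2.imwrite(f"pics/{n}0.png",im[:,:,::-1]); print(r.camera_info(n))
s=r.read_state(); print(s)
E
```

```text
pics
{'fx': 499.59056280199434, 'fy': 499.59056280199434, 'cx': 275.91470022194375, 'cy': 205.37403380708042, 'origin': array([0.38841413, 0.82100847, 1.0435761 ]), 'attitude': array([-0.01954383,  0.36980189,  0.92801224, -0.04071699])}
{'fx': 515.8429264236015, 'fy': 515.8429264236015, 'cx': 276.56322778314245, 'cy': 218.45839197616726, 'origin': array([ 0.34685224, -0.07356648,  1.71947583]), 'attitude': array([ 0.01834623, -0.03055157, -0.70528447,  0.70802813])}
{'time': 0.1, 'joint_positions': array([ 1.21040028,  0.33282468, -0.06466013,  1.46082606,  0.02168002,
        1.34990537, -0.08852354]), 'joint_vel': array([ 0.00296169, -0.00016763,  0.00051925, -0.00273924, -0.00056179,
       -0.00133233, -0.00023287]), 'joint_torque': array([ 2.76254257e-03, -6.24541712e+01,  2.49869964e-02, -3.90717638e+01,
       -6.15961477e-02,  3.66423384e-02, -9.22975147e-06]), 'ee_pos': array([ 0.20695224, -0.58934973,  0.19183839]), 'eef_rot': array([ 9.85772514e-01,  1.68083755e-01, -1.78241138e-04, -6.08516889e-04]), 'ft_force': array([-0.17492442, -0.67001061,  0.60108659]), 'torque': array([ 0.0131357 , -0.00397149, -0.02919265]), 'grip_force': 0.0, 'width': 0.0866631487604229}
```

View pics/side0.png

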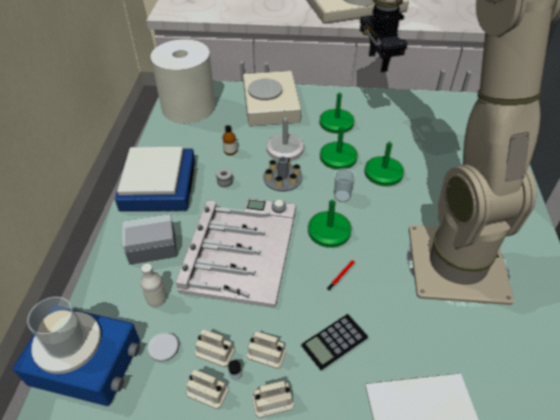

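View pics/top0.png

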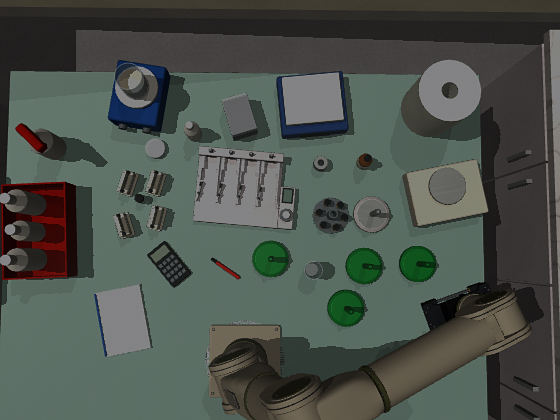

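```bash
cat > h.py <<'E'
import numpy as np, cv2
from scipy.spatial.transform import Rotation as R
from bench import r
I={n:r.camera_info(n) for n in("side","top")}
def ray(n,u,v):
    c=I[n]; d=np.array([(u-c["cx"])/c["fx"],-(v-c["cy"])/c["fy"],-1.])
    return c["origin"],R.from_quat(c["attitude"]).apply(d)
def plane(n,u,v,z):
    o,d=ray(n,u,v); return o+d*(z-o[2])/d[2]
def proj(n,p):
    c=I[n]; q=R.from_quat(c["attitude"]).inv().apply(np.array(p)-c["origin"])
    return np.array([c["cx"]-c["fx"]*q[0]/q[2], c["cy"]+c["fy"]*q[1]/q[2]])
def tri(a,b):
    (o,d),(p,e)=ray("side",*a),ray("top",*b); d=d/np.linalg.norm(d); e=e/np.linalg.norm(e)
    s=np.linalg.lstsq(np.stack([d,-e],1),p-o,rcond=None)[0]
    return (o+d*s[0]+p+e*s[1])/2, np.linalg.norm(o+d*s[0]-p-e*s[1])
def cross(n,p):  # debug
    return proj(n,p)
E
python3 - <<'E'
from h import *
s=cv2.imread("pics/side0.png");t=cv2.imread("pics/top0.png")
z=lambda im,x,y,w,h,k:cv2.resize(im[y:y+h,x:x+w],None,fx=k,fy=k,interpolation=cv2.INTER_CUBIC)
cv2.imwrite("pics/a.png",np.hstack([z(s,175,190,130,120,3),z(t,185,135,130,120,3)]))
cv2.imwrite("pics/b.png",np.hstack([z(s,180,320,125,100,4),z(t,100,155,75,100,4)]))
cv2.imwrite("pics/c.png",np.hstack([z(s,205,105,110,100,4),z(t,300,140,95,100,3.5) if 0 else cv2.resize(t[140:240,305:395],(360,400),interpolation=cv2.INTER_CUBIC)]))
print(plane("top",245,360,0), r.read_state()["time"])
E
```

```text
[ 0.00076891 -0.00117864  0.        ] 0.1
```

View pics/a.png

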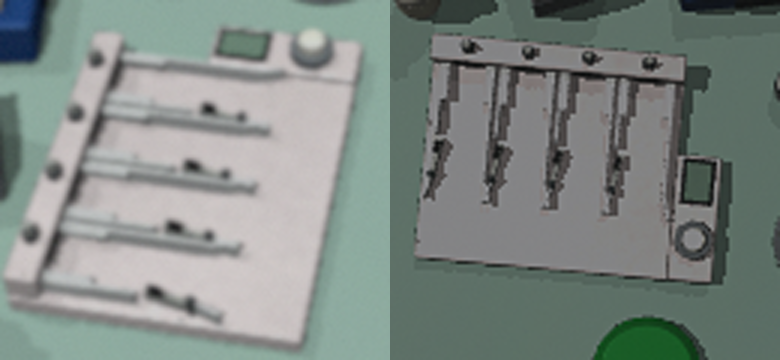

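View pics/b.png

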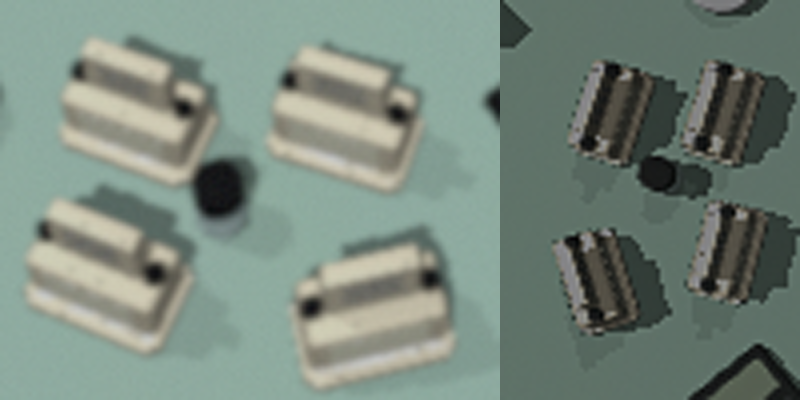

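View pics/c.png

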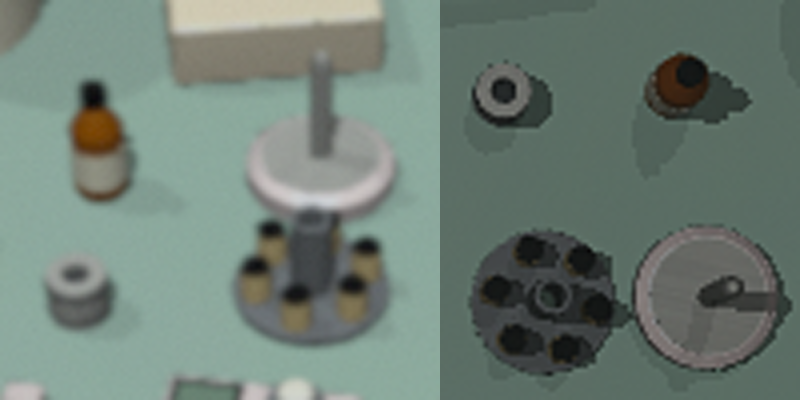

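```bash
cat > m.py <<'E'
from h import *
S=cv2.cvtColor(cv2.imread("pics/side0.png"),cv2.COLOR_BGR2GRAY);T=cv2.cvtColor(cv2.imread("pics/top0.png"),cv2.COLOR_BGR2GRAY)
def dark(im,u,v,k=2,th=None):
    u0,v0=int(round(u)),int(round(v)); w=im[v0-k-1:v0+k+2,u0-k-1:u0+k+2].astype(float)
    W=np.clip(np.median(w)*.75-w,0,None); yy,xx=np.mgrid[-k-1:k+2,-k-1:k+2]
    return np.array([u0+(W*xx).sum()/W.sum(),v0+(W*yy).sum()/W.sum()]) if W.sum()>20 else np.array([u,v])
sb=lambda x,y:(180+x/4,320+y/4); tb=lambda x,y:(100+(x-500)/4,155+y/4)
sa=lambda x,y:(175+x/3,190+y/3); ta=lambda x,y:(185+(x-390)/3,135+y/3)
sc=lambda x,y:(205+x/4,105+y/4); tc=lambda x,y:(305+(x-440)/4,140+y/4)
P={}
for n,s1,s2,t1,t2 in [("A",(44,231),(155,272),(612,72),(590,143)),("B",(80,70),(184,107),(725,70),(703,143)),
  ("C",(311,307),(431,278),(572,241),(596,314)),("D",(289,80),(398,112),(728,212),(708,284))]:
    if n=="C": s1,s2=s2,s1; s1,s2=s2,s1
    a,ea=tri(dark(S,*sb(*s1)),dark(T,*tb(*t1))); b,eb=tri(dark(S,*sb(*s2)),dark(T,*tb(*t2)))
    d=a-b; print(n,((a+b)/2).round(4),"len",np.linalg.norm(d[:2]).round(4),"yaw",np.degrees(np.arctan2(d[1],d[0])).round(1),"res",round(ea,4),round(eb,4),a[2].round(3),b[2].round(3))
bl=[]
for s,t in zip([(31,233),(54,171),(76,113),(96,59)],[(468,46),(530,52),(590,58),(650,63)]):
    p,e=tri(dark(S,*sa(*s)),dark(T,*ta(*t))); bl.append(p); print("bolt",p.round(4),round(e,4))
d=bl[0]-bl[3]; print("yaw dock",np.degrees(np.arctan2(d[1],d[0]))-90, np.linalg.norm(d)/3)
print("front L,R top",plane("top",*ta(416,258),.02),plane("top",*ta(668,277),.02))
print("front L,R side",plane("side",*sa(302,343),.02),plane("side",*sa(355,80),.02))
print("key",plane("top",*ta(693,240),.044),plane("side",*sa(312,42),.044),tri(sa(312,42),ta(693,240)))
print("spindle tip",tri(sc(319,52),tc(732,284)), plane("top",*tc(732,284),.122),plane("side",*sc(319,54),.122))
print("base",plane("top",*tc(708,298),.025),plane("side",*sc(321,163),.025))
print("carousel hub",plane("top",*tc(552,296),.075),plane("side",*sc(312,219),.075))
print("carousel disc",plane("top",*tc(543,303),.008),plane("side",*sc(312,280),.008))
print("collar",plane("top",*tc(503,91),.04),plane("side",*sc(77,274),.04))
E
python3 m.py
```

```text
A [0.5814 0.3928 0.0448] len 0.0607 yaw -16.2 res 0.0026 0.0025 0.045 0.045
B [0.5819 0.3006 0.0443] len 0.0615 yaw -15.6 res 0.001 0.0024 0.045 0.044
C [0.4407 0.4014 0.0437] len 0.061 yaw 18.8 res 0.0006 0.0033 0.043 0.044
D [0.466  0.2946 0.0438] len 0.0598 yaw -13.3 res 0.0009 0.0042 0.045 0.043
bolt [0.6832 0.1121 0.0479] 0.0014
bolt [0.6772 0.0461 0.0488] 0.0014
bolt [ 0.672  -0.0193  0.049 ] 0.0014
bolt [ 0.6659 -0.0846  0.05  ] 0.0015
yaw dock -5.008260448126919 0.0658269888769417
front L,R top [0.45504264 0.17022834 0.02      ] [ 0.43532221 -0.10646568  0.02      ]
front L,R side [0.45345852 0.17803188 0.02      ] [ 0.4302178  -0.10603165  0.02      ]
key [ 0.47442722 -0.13303702  0.044     ] [ 0.47182672 -0.12808257  0.044     ] (array([ 0.47355333, -0.13323327,  0.03866118]), np.float64(0.002553481740470133))
spindle tip (array([ 0.48070013, -0.41746184,  0.12110651]), np.float64(0.003377273540473874)) [ 0.48231893 -0.41727937  0.122     ] [ 0.47872018 -0.41359129  0.122     ]
base [ 0.47884048 -0.41812474  0.025     ] [ 0.47555444 -0.40171359  0.025     ]
carousel hub [ 0.47597345 -0.28259152  0.075     ] [ 0.47292147 -0.27773335  0.075     ]
carousel disc [ 0.4753479  -0.28356662  0.008     ] [ 0.47316859 -0.28424855  0.008     ]
collar [ 0.64784325 -0.24733723  0.04      ] [ 0.64369783 -0.24208404  0.04      ]
```

```bash
cat >> h.py <<'E'
def go(x,y,z=None,yaw=None,s=None):
    s=s or r.read_state(); M=R.from_quat(s["eef_rot"]).as_matrix(); p=s["ee_pos"]; z=p[2] if z is None else z
    cy=np.degrees(np.arctan2(M[1,0],M[0,0])); d=M.T@(np.array([x,y,z])-p)*100
    t=0 if yaw is None else (-(yaw-cy)+90)%180-90
    print("tool dx,dy,dz cm",d.round(2),"turn",round(t,1),"yaw now",round(cy,2),"tilt",M[:,2].round(4))
def st():
    s=r.read_state(); print("t",round(s["time"],2),"p",s["ee_pos"].round(4),"F",s["ft_force"].round(1),"w",round(s["width"],4),"g",round(s["grip_force"],1),"q",s["joint_positions"].round(2))
E
python3 - <<'E'
from h import *
st(); go(.4745,-.281,.19,0)
E
```

```text
t 0.1 p [ 0.207  -0.5893  0.1918] F [-0.2 -0.7  0.6] w 0.0867 g 0.0 q [ 1.21  0.33 -0.06  1.46  0.02  1.35 -0.09]
tool dx,dy,dz cm [ 35.46 -20.23   0.2 ] turn 19.4 yaw now 19.35 tilt [-6.0e-04  1.1e-03 -1.0e+00]
```

Emit:
arm_command --moves '[2.95,-1.69,0,0,2.95,-1.69,0,0,2.95,-1.69,0,0,2.95,-1.69,0,0,2.95,-1.69,0,0,2.95,-1.69,0,0,2.95,-1.69,0,0,2.95,-1.69,0,0,2.95,-1.69,0,0,2.95,-1.69,0,0,2.95,-1.69,0,0,2.95,-1.69,0,0]' --fingers 62

```text
time: 1.1
ee_pos: [0.4746, -0.2796, 0.1924]
eef_rot: [0.986, 0.168, -0.0, -0.0]
ft_force: [0.7, -1.0, 0.0]
width: 0.054
grip_force: 0.0
```

Emit:
arm_command --moves '[0,0,0,6.5,0,0,0,6.5,0,0,0,6.4,0,0,0,0,0,0,0,0]'

```text
time: 1.52
ee_pos: [0.4738, -0.2809, 0.1923]
eef_rot: [1.0, 0.001, -0.0, -0.0]
ft_force: [-0.4, -0.3, 0.6]
width: 0.0535
grip_force: 0.0
```

```bash
python3 - <<'E'
from h import *
a=r.camera("side")[:,:,::-1];b=r.camera("top")[:,:,::-1]
st(); go(.4745,-.281,.05,0)
z=lambda im,x,y,w,h:cv2.resize(im[y:y+h,x:x+w],None,fx=4,fy=4,interpolation=cv2.INTER_CUBIC)
cv2.imwrite("pics/d.png",np.hstack([z(a,215,90,100,120),z(b,305,140,100,120)]))
cv2.imwrite("pics/s1.png",a);cv2.imwrite("pics/t1.png",b)
E
```

```text
t 1.62 p [ 0.4738 -0.281   0.1924] F [-0.3  0.5  0.6] w 0.054 g 0.0 q [ 0.73  0.19 -0.31  1.65  0.06  1.32 -1.16]
tool dx,dy,dz cm [ 0.07 -0.   14.24] turn 0.2 yaw now 0.15 tilt [-2.e-04  1.e-04 -1.e+00]
```

View pics/d.png

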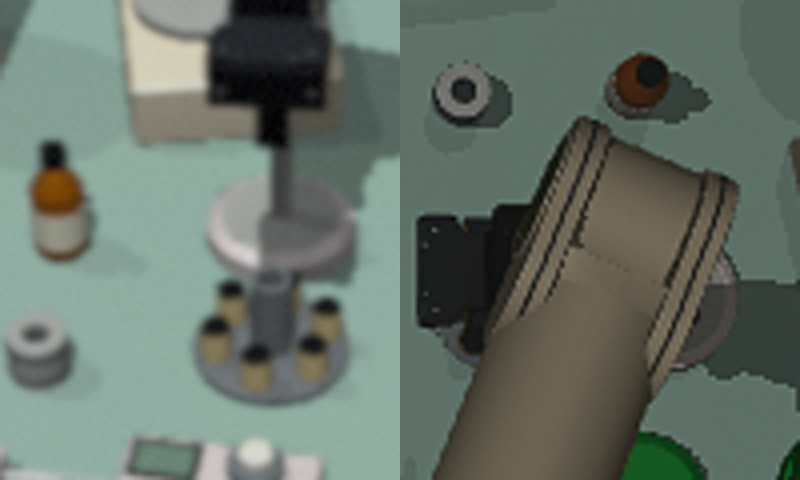

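```bash
python3 - <<'E'
from h import *
print(proj("side",(.4738,-.254,.192)), proj("side",(.4738,-.281,.075)), proj("side",(.4738,-.281,.008)))
E
```

```text
[282.15559528 133.07197424] [282.79055885 158.99664262] [282.70578785 175.71972252]
```

Emit:
arm_command --moves '[0,0,3,0,0,0,3,0,0,0,3,0,0,0,2.5,0,0,0,2,0,0,0,1.3,0,0,0,0,0,0,0,0,0]'

```text
time: 2.28
ee_pos: [0.4736, -0.2809, 0.0444]
eef_rot: [1.0, 0.0, -0.0, -0.0]
ft_force: [0.6, 0.7, 1.5]
width: 0.0537
grip_force: 0.0
```

Emit:
arm_command --moves '[0,0,0,0,0,0,0,0,0,0,0,0,0,0,0,0,0,0,0,0,0,0,0,0]' --fingers 0 --squeeze 35

```text
time: 2.78
ee_pos: [0.4745, -0.282, 0.0455]
eef_rot: [1.0, -0.001, 0.001, 0.001]
ft_force: [0.2, -1.2, 5.8]
width: 0.0217
grip_force: 2.8
```

Emit:
arm_command --moves '[0,0,-1,0,0,0,-2,0,0,0,-3,0,0,0,-3,0,0,0,-3,0,0,0,-2,0,0,0,-1,0,0,0,0,0,0,0,0,0]'

```text
time: 3.53
ee_pos: [0.4737, -0.2808, 0.194]
eef_rot: [1.0, -0.0, -0.0, -0.0]
ft_force: [-0.7, -0.4, -0.6]
width: 0.0002
grip_force: 0.0
```

```bash
python3 - <<'E'
from h import *
a=r.camera("side")[:,:,::-1];b=r.camera("top")[:,:,::-1]
st(); go(.4807,-.4163,.20,0)
z=lambda im,x,y,w,h:cv2.resize(im[y:y+h,x:x+w],None,fx=4,fy=4,interpolation=cv2.INTER_CUBIC)
cv2.imwrite("pics/e.png",z(a,215,70,140,120))
cv2.imwrite("pics/s2.png",a);cv2.imwrite("pics/t2.png",b)
E
```

```text
t 3.63 p [ 0.4731 -0.2806  0.1928] F [ 0.5 -0.2 -0.1] w 0.0004 g 0.0 q [ 0.73  0.19 -0.31  1.65  0.06  1.32 -1.17]
tool dx,dy,dz cm [ 0.77 13.57 -0.74] turn -0.0 yaw now -0.04 tilt [-0.0024  0.0014 -1.    ]
```

View pics/e.png

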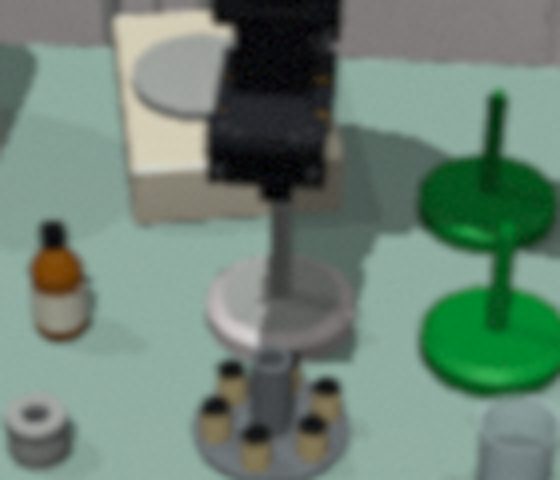

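```bash
python3 - <<'E'
from h import *
a=cv2.imread("pics/side0.png").astype(int);b=cv2.imread("pics/s2.png").astype(int);c=cv2.imread("pics/s1.png").astype(int)
print(proj("side",(.4731,-.2806,.193)),proj("side",(.4731,-.2806,.213)))
for v in range(112,134): print(v,b[v,274:294].mean(1).astype(int) if 0 else b[v,276:292].sum(1)//3, a[v,276:292].sum(1)//3)
d=np.abs(b-c).sum(2)[150:200,255:310]; print(d.max(), (d>60).sum())
E
```

```text
[283.19586682 126.7757241 ] [283.22825708 120.89441485]
112 [ 7  8  7  7  8  1  3  6  6  4  5  5  5 13 10 22] [136 134 135 132 129 128 128 125 124 121 123 122 123 124 123 121]
113 [ 9 10 13 11  6  9 10 10  2 11  9  7  8  2 14 24] [122 123 124 123 123 122 121 122 122 122 122 122 120 120 121 121]
114 [ 9 11  9 15 14 14 10  7 15 12  7 11 10  8  8 23] [121 121 119 122 121 121 122 122 120 120 120 120 121 120 120 121]
115 [41 38 34 26 14 12  9 10  9 13  7 10 18 14 21 20] [122 119 121 121 120 121 121 121 119 121 121 121 120 119 118 120]
116 [78 77 71 57 31 18 10  9  5  7  4 17 31 39 38 35] [122 121 122 119 121 120 119 121 121 121 122 120 120 119 120 118]
117 [111 111 103  80  44  20   3  13   7  12   7  30  47  59  60  59] [120 120 118 120 119 120 119 121 128 131 125 122 120 120 120 120]
118 [122 123 114  88  53  22   4   6   1   7  13  34  58  72  76  73] [118 119 119 120 120 119 118 122 132 139 131 121 117 121 119 119]
119 [123 121 115  96  68  44  29  22  18  23  23  38  66  74  78  79] [118 119 119 117 118 117 112 117 129 134 128 117 116 117 118 116]
120 [121 122 119 107  93  77  59  47
[... 1172 characters left out ...]
29 149 153 155]
129 [158 158 159 159 158 150 119  82  63  62  68  74  87  92  95  96] [154 154 154 153 155 145 124 104  96  96  96 105 131 150 155 155]
130 [159 157 158 158 159 149 121  82  66  62  66  75  85  92  95  96] [155 155 154 155 155 147 125 102  97  96  96 105 132 151 154 155]
131 [160 158 160 159 157 148 120  81  63  62  66  71  87  93  96  97] [154 156 155 154 154 147 126 102  96  95  97 107 132 149 154 155]
132 [159 158 159 157 159 146 118  82  64  64  65  75  85  91  96  95] [153 155 153 156 155 146 124 103  95  96  91 105 129 148 152 155]
133 [158 157 157 161 158 143 111  78  63  63  65  75  87  96  98  98] [153 151 154 156 158 148 124 101  96  97  92 100 117 137 150 152]
78 4
```

```bash
python3 - <<'E'
from h import *
for z in (.262,.30,.33): print(proj("top",(.4738-.0375,-.186,z)),proj("top",(.4738+.0375,-.186,z)),proj("side",(.4738-.0375,-.186,z)),proj("side",(.4738+.0375,-.186,z)))
E
```

```text
[307.39364365 222.67302007] [307.37118764 196.35026677] [294.86044005 128.65481206] [265.28530697 127.14642561]
[308.4535918  221.83434962] [308.42669429 194.81652262] [295.1895159  116.34034307] [264.95390281 114.84789163]
[309.33110723 221.14002673] [309.30038243 193.5469768 ] [295.45990303 106.22208644] [264.68164629 104.7443493 ]
```

Emit:
arm_command --moves '[0,0,0,0,0,0,0,0,0,0,0,0,0,0,0,0,0,0,3,0,0,0,3,0,0,0,3,0,0,0,2.5,0,0,0,2,0,0,0,1.3,0,0,0,0,0,0,0,0,0]' --fingers 62

```text
time: 4.63
ee_pos: [0.4736, -0.2809, 0.0463]
eef_rot: [1.0, -0.0, -0.0, -0.0]
ft_force: [0.5, -0.5, 1.2]
width: 0.0537
grip_force: 0.0
```

```bash
python3 - <<'E'
from h import *
a=r.camera("side")[:,:,::-1]
st()
z=lambda im,x,y,w,h:cv2.resize(im[y:y+h,x:x+w],None,fx=6,fy=6,interpolation=cv2.INTER_CUBIC)
cv2.imwrite("pics/f.png",z(a,235,110,100,95))
print(proj("side",(.4738,-.254,.0444)))
E
```

```text
t 4.68 p [ 0.4744 -0.2812  0.0473] F [-0.4  0.3 -1. ] w 0.0538 g 0.0 q [ 0.71  0.32 -0.3   1.81  0.11  1.03 -1.2 ]
[282.00949529 172.93348368]
```

View pics/f.png

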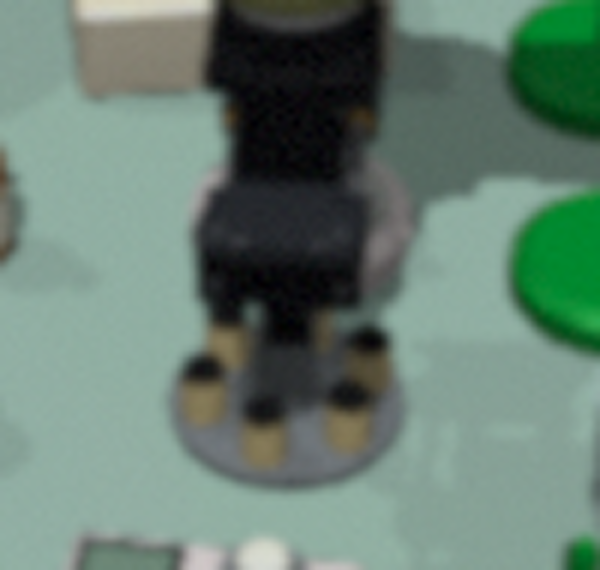

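Emit:
arm_command --moves '[0,0,0.5,0,0,0,0.5,0,0,0,0,0]'

```text
time: 4.93
ee_pos: [0.4738, -0.281, 0.0362]
eef_rot: [1.0, -0.0, -0.0, 0.0]
ft_force: [-0.4, 0.1, -0.5]
width: 0.0539
grip_force: 0.0
```

Emit:
arm_command --moves '[0,0,0,0,0,0,0,0,0,0,0,0]' --fingers 0

```text
time: 5.18
ee_pos: [0.4741, -0.2811, 0.0368]
eef_rot: [1.0, -0.0, 0.0, 0.0]
ft_force: [0.3, 0.7, 0.8]
width: 0.041
grip_force: 0.0
```

Emit:
arm_command --moves '[0,0,0,0,0,0,0,0]'

```text
time: 5.35
ee_pos: [0.4741, -0.2815, 0.0368]
eef_rot: [1.0, -0.001, 0.0, 0.0]
ft_force: [0.6, -1.6, 0.2]
width: 0.0297
grip_force: 35.0
```

Emit:
arm_command --moves '[0,0,0,0,0,0,0,0,0,0,0,0]'

```text
time: 5.6
ee_pos: [0.4741, -0.2815, 0.0368]
eef_rot: [1.0, -0.001, 0.0, 0.0]
ft_force: [0.1, -2.0, 1.6]
width: 0.0295
grip_force: 35.0
```

Emit:
arm_command --moves '[0,0,0,0,0,0,0,0,0,0,0,0,0,0,0.4,0,0,0,0.4,0,0,0,0.3,0,0,0,0,0]' --fingers 62

```text
time: 6.18
ee_pos: [0.4733, -0.2806, 0.0245]
eef_rot: [1.0, -0.0, -0.001, -0.0]
ft_force: [-0.5, 0.1, 0.2]
width: 0.0534
grip_force: 0.0
```

Emit:
arm_command --moves '[0,0,0,0,0,0,0,0,0,0,0,0,0,0,0,0,0,0,0,0,0,0,0,0,0,0,0,0]' --fingers 0 --squeeze 45

```text
time: 6.77
ee_pos: [0.474, -0.2812, 0.0257]
eef_rot: [1.0, -0.0, 0.0, 0.0]
ft_force: [0.2, -1.0, 1.4]
width: 0.0297
grip_force: 45.0
```

Emit:
arm_command --moves '[0,0,-1,0,0,0,-2,0,0,0,-3,0,0,0,-3,0,0,0,-3,0,0,0,-2,0,0,0,-1,0,0,0,0,0,0,0,0,0]'

```text
time: 7.52
ee_pos: [0.4735, -0.2808, 0.1748]
eef_rot: [1.0, -0.0, -0.0, -0.0]
ft_force: [0.3, 0.0, -4.8]
width: 0.0299
grip_force: 45.0
```

Emit:
arm_command --moves '[0.1,2.2,0,0,0.1,2.4,0,0,0.1,2.4,0,0,0.1,2.4,0,0,0.1,2.2,0,0,0.1,1.3,0,0,0.05,0.67,0,0,0,0,0,0,0,0,0,0]'

```text
time: 8.27
ee_pos: [0.4801, -0.4155, 0.1741]
eef_rot: [1.0, -0.0, -0.001, -0.001]
ft_force: [0.3, -0.3, -3.2]
width: 0.0301
grip_force: 45.0
```

```bash
python3 - <<'E'
from h import *
a=r.camera("side")[:,:,::-1];b=r.camera("top")[:,:,::-1]
st()
z=lambda im,x,y,w,h:cv2.resize(im[y:y+h,x:x+w],None,fx=5,fy=5,interpolation=cv2.INTER_CUBIC)
cv2.imwrite("pics/g.png",np.hstack([z(a,240,65,80,110),z(b,325,165,80,110)]))
for n in("side","top"): print(proj(n,(.48,-.4165,.122)),proj(n,(.48,-.4165,.025)))
E
```

```text
t 8.37 p [ 0.4807 -0.4152  0.1751] F [-0.6  0.2 -2.7] w 0.0299 g 45.0 q [ 0.82  0.38 -0.24  1.45  0.09  1.33 -0.99]
[284.40558437 117.90251402] [284.21770452 142.70067868]
[377.75860859 211.73997201] [371.50680935 214.14800408]
```

View pics/g.png

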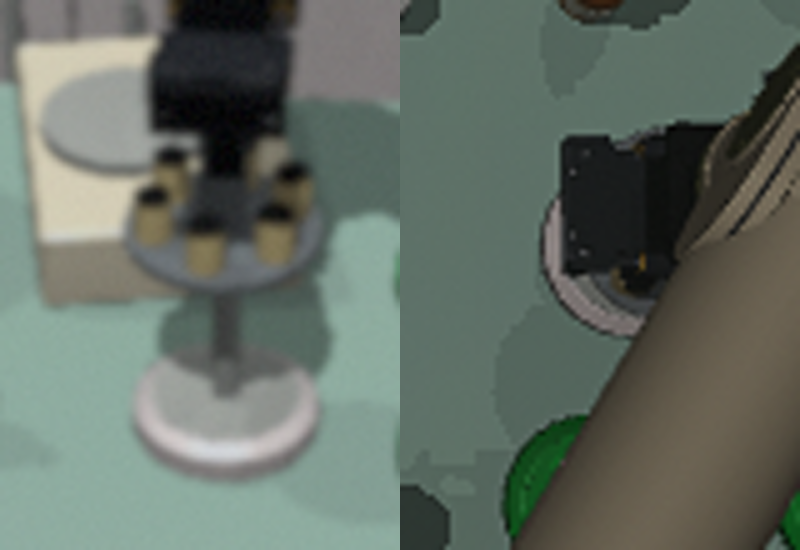

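Emit:
arm_command --moves '[0,0.1,1,0,0,0,1,0,0,0,0.5,0,0,0,0,0]'

```text
time: 8.7
ee_pos: [0.4794, -0.4168, 0.1483]
eef_rot: [1.0, -0.0, -0.001, -0.001]
ft_force: [-0.7, 0.1, -4.1]
width: 0.03
grip_force: 45.0
```

Emit:
arm_command --moves '[0,0,0.3,0,0,0,0.3,0,0,0,0,0]'

```text
time: 8.95
ee_pos: [0.4802, -0.4176, 0.1441]
eef_rot: [1.0, -0.0, -0.0, -0.0]
ft_force: [-0.4, -0.9, -3.9]
width: 0.0295
grip_force: 45.0
```

Emit:
arm_command --moves '[0,0,0.3,0,0,0,0.3,0,0,0,0,0]'

```text
time: 9.2
ee_pos: [0.4798, -0.418, 0.138]
eef_rot: [1.0, -0.001, -0.0, 0.0]
ft_force: [-1.2, -1.2, -4.5]
width: 0.0298
grip_force: 45.0
```

Emit:
arm_command --moves '[0,0.1,0.8,0,0,0,1,0,0,0,1,0,0,0,0,0]'

```text
time: 9.53
ee_pos: [0.4791, -0.4178, 0.1072]
eef_rot: [1.0, -0.0, -0.002, -0.001]
ft_force: [-1.9, 0.0, -3.8]
width: 0.03
grip_force: 45.0
```

Emit:
arm_command --moves '[0,0,1,0,0,0,1,0,0,0,1,0,0,0,1,0,0,0,0,0]'

```text
time: 9.95
ee_pos: [0.4791, -0.418, 0.0678]
eef_rot: [1.0, -0.0, -0.001, -0.001]
ft_force: [-2.9, -0.1, -6.1]
width: 0.0295
grip_force: 45.0
```

Emit:
arm_command --moves '[-0.1,0,0.6,0,0,0,0.6,0,0,0,0.3,0,0,0,0,0]'

```text
time: 10.28
ee_pos: [0.4794, -0.4185, 0.0548]
eef_rot: [1.0, -0.0, -0.0, -0.0]
ft_force: [-1.9, -0.8, -4.9]
width: 0.0297
grip_force: 45.0
```

Emit:
arm_command --moves '[0,0,0.2,0,0,0,0.2,0,0,0,0,0]'

```text
time: 10.53
ee_pos: [0.4794, -0.4188, 0.0514]
eef_rot: [1.0, -0.0, 0.0, 0.0]
ft_force: [-2.2, -0.3, -4.4]
width: 0.0295
grip_force: 45.0
```

Emit:
arm_command --moves '[0,0,0.15,0,0,0,0,0]'

```text
time: 10.7
ee_pos: [0.4793, -0.4189, 0.0508]
eef_rot: [1.0, -0.0, 0.0, 0.0]
ft_force: [-5.6, 3.1, 3.6]
width: 0.0298
grip_force: 45.0
```

Emit:
arm_command --moves '[0,0,0,0,0,0,0,0,0,0,0,0,0,0,0,0,0,0,-1,0,0,0,-3,0,0,0,-4,0,0,0,-4,0,0,0,-4,0]' --fingers 62

```text
time: 11.45
ee_pos: [0.4793, -0.4185, 0.2129]
eef_rot: [1.0, -0.0, 0.0, 0.0]
ft_force: [1.0, -0.3, -0.0]
width: 0.0537
grip_force: 0.0
```

```bash
python3 - <<'E'
from h import *
st(); go(.646,-.2455,.20,0)
E
```

```text
t 11.45 p [ 0.4793 -0.4185  0.2129] F [ 1.  -0.3 -0. ] w 0.0537 g 0.0 q [ 0.82  0.36 -0.24  1.39  0.08  1.4  -0.98]
tool dx,dy,dz cm [ 16.66 -17.31   1.3 ] turn -0.0 yaw now -0.03 tilt [ 9.e-04 -4.e-04 -1.e+00]
```

Emit:
arm_command --moves '[2.36,-2.45,0,0,2.36,-2.45,0,0,2.36,-2.45,0,0,2.36,-2.45,0,0,2.36,-2.45,0,0,2.36,-2.45,0,0,2.4,-2.5,0,0,0,0,2,0,0,0,2,0,0,0,2,0,0,0,0,0]' --fingers 100

```text
time: 12.37
ee_pos: [0.6433, -0.2461, 0.1463]
eef_rot: [1.0, -0.0, -0.003, -0.001]
ft_force: [-0.6, -0.6, -1.8]
width: 0.0874
grip_force: 0.0
```

```bash
python3 - <<'E'
from h import *
a=r.camera("side")[:,:,::-1];b=r.camera("top")[:,:,::-1]
cv2.imwrite("pics/s3.png",a);cv2.imwrite("pics/t3.png",b)
st()
z=lambda im,x,y,w,h:cv2.resize(im[y:y+h,x:x+w],None,fx=4,fy=4,interpolation=cv2.INTER_CUBIC)
cv2.imwrite("pics/i.png",np.hstack([z(a,190,90,120,120),z(b,300,130,75,120)]))
E
```

```text
t 12.47 p [ 0.645  -0.2469  0.1507] F [ 0.5 -0.2  0.6] w 0.0869 g 0.0 q [ 0.51  0.52 -0.31  1.31  0.16  1.34 -1.37]
```

View pics/i.png

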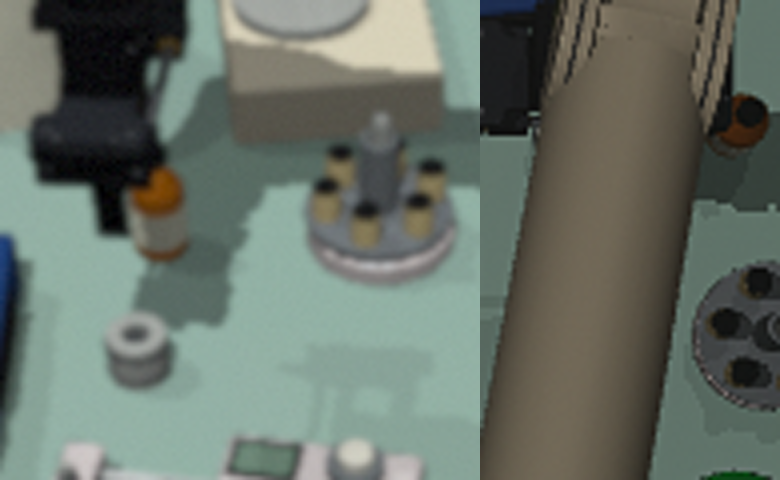

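```bash
python3 - <<'E'
from h import *
for z in(.15,.175): print(proj("side",(.645,-.2034,z)))
print(plane("side",224.25,173.5,.04))
print("flask2",plane("top",305+(683-440)/4,140+72/4,.1))
E
```

```text
[218.24071299 153.56162103]
[217.40792531 146.49465497]
[ 0.64369783 -0.24208404  0.04      ]
flask2 [ 0.65327602 -0.38463502  0.1       ]
```

Emit:
arm_command --moves '[0,0,2.5,0,0,0,2.5,0,0,0,2.5,0,0,0,2.5,0,0,0,2,0,0,0,0,0]'

```text
time: 12.97
ee_pos: [0.6435, -0.2467, 0.0276]
eef_rot: [1.0, -0.001, -0.002, -0.001]
ft_force: [-1.5, 1.1, -0.4]
width: 0.0867
grip_force: 0.0
```

Emit:
arm_command --moves '[0,0,0.7,0,0,0,0.7,0,0,0,0,0]'

```text
time: 13.22
ee_pos: [0.6455, -0.2471, 0.0166]
eef_rot: [1.0, -0.0, 0.0, 0.0]
ft_force: [-1.1, 0.2, 0.1]
width: 0.0869
grip_force: 0.0
```

Emit:
arm_command --moves '[0,0,0.6,0,0,0,0.6,0,0,0,0,0]'

```text
time: 13.47
ee_pos: [0.6446, -0.2468, 0.0031]
eef_rot: [1.0, -0.0, -0.001, -0.0]
ft_force: [0.5, -0.8, -1.2]
width: 0.087
grip_force: 0.0
```

Emit:
arm_command --moves '[0,0,0,0,0,0,0,0,0,0,0,0,0,0,0,0,0,0,0,0,0,0,0,0,0,0,0,0]' --fingers 36 --squeeze 30

```text
time: 14.05
ee_pos: [0.6451, -0.247, 0.0042]
eef_rot: [1.0, -0.0, 0.0, 0.0]
ft_force: [0.3, -0.9, 0.5]
width: 0.0484
grip_force: 1.0
```

Emit:
arm_command --moves '[0,0,0,0,0,0,0,0,0,0,0,0,0,0,0,0]'

```text
time: 14.38
ee_pos: [0.6451, -0.247, 0.0042]
eef_rot: [1.0, -0.0, 0.0, 0.0]
ft_force: [-0.1, -0.3, 1.0]
width: 0.0443
grip_force: 30.1
```

Emit:
arm_command --moves '[0,0,-1,0,0,0,-2.5,0,0,0,-3,0,0,0,-3,0,0,0,-3,0,0,0,-2,0,0,0,-0.8,0,0,0,0,0]'

```text
time: 15.05
ee_pos: [0.6461, -0.247, 0.1596]
eef_rot: [1.0, -0.0, 0.002, 0.001]
ft_force: [-0.7, 0.2, -1.4]
width: 0.0438
grip_force: 30.1
```

Emit:
arm_command --moves '[-1.7,1.8,0,0,-2.3,2.4,0,0,-2.4,2.5,0,0,-2.4,2.5,0,0,-2.4,2.5,0,0,-2.4,2.5,0,0,-1.9,1.9,0,0,-1,1.05,0,0,0,0,0,0,0,0,0,0]'

```text
time: 15.88
ee_pos: [0.4794, -0.4179, 0.1557]
eef_rot: [1.0, -0.001, -0.001, -0.001]
ft_force: [0.4, 1.2, -0.8]
width: 0.0442
grip_force: 30.1
```

```bash
python3 - <<'E'
from h import *
a=r.camera("side")[:,:,::-1]
st(); go(.4798,-.4186,None,0)
z=lambda im,x,y,w,h:cv2.resize(im[y:y+h,x:x+w],None,fx=6,fy=6,interpolation=cv2.INTER_CUBIC)
cv2.imwrite("pics/j.png",z(a,245,65,80,90))
E
```

```text
t 15.93 p [ 0.4805 -0.4168  0.1559] F [ 0.4  0.1 -1.5] w 0.0442 g 30.1 q [ 0.83  0.39 -0.25  1.47  0.1   1.3  -0.99]
tool dx,dy,dz cm [-0.07  0.18 -0.  ] turn 0.0 yaw now 0.02 tilt [-5.0e-04  1.8e-03 -1.0e+00]
```

View pics/j.png

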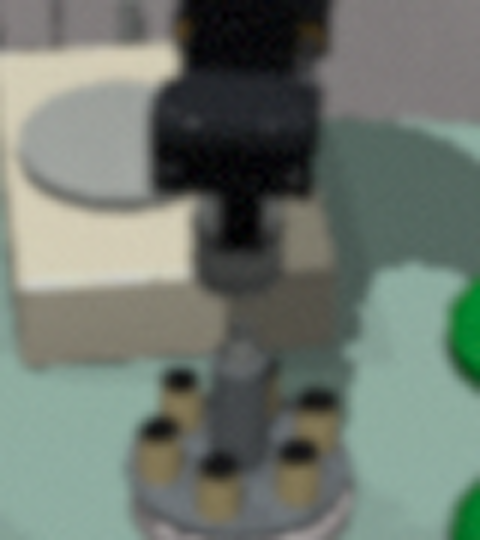

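Emit:
arm_command --moves '[-0.05,0.15,0.8,0,0,0,0.8,0,0,0,0.8,0,0,0,0.4,0,0,0,0,0]'

```text
time: 16.35
ee_pos: [0.479, -0.4188, 0.1272]
eef_rot: [1.0, -0.0, -0.001, -0.001]
ft_force: [0.7, 0.3, -1.1]
width: 0.0443
grip_force: 30.1
```

Emit:
arm_command --moves '[0,0,0.3,0,0,0,0.3,0,0,0,0,0]'

```text
time: 16.6
ee_pos: [0.4793, -0.4196, 0.1226]
eef_rot: [1.0, -0.0, -0.0, -0.0]
ft_force: [0.5, 0.9, -1.7]
width: 0.0441
grip_force: 30.1
```

Emit:
arm_command --moves '[0,0,0.3,0,0,0,0.3,0,0,0,0,0]'

```text
time: 16.85
ee_pos: [0.4789, -0.4196, 0.1164]
eef_rot: [1.0, -0.0, -0.001, -0.0]
ft_force: [-1.8, 0.8, -1.8]
width: 0.0442
grip_force: 30.1
```

Emit:
arm_command --moves '[0,-0.05,0.5,0,0,0,0.4,0,0,0,0,0]'

```text
time: 17.1
ee_pos: [0.4789, -0.419, 0.1069]
eef_rot: [1.0, -0.0, -0.001, -0.0]
ft_force: [-2.1, -0.0, -2.0]
width: 0.0442
grip_force: 30.1
```

Emit:
arm_command --moves '[0,0,0.2,0,0,0,0.15,0,0,0,0,0,0,0,0,0]'

```text
time: 17.43
ee_pos: [0.4792, -0.4193, 0.1045]
eef_rot: [1.0, -0.0, -0.0, -0.0]
ft_force: [-3.3, 1.7, -0.4]
width: 0.0441
grip_force: 30.2
```

Emit:
arm_command --moves '[0,0,0.15,0,0,0,0,0]'

```text
time: 17.6
ee_pos: [0.4794, -0.4193, 0.1044]
eef_rot: [1.0, -0.0, 0.0, 0.0]
ft_force: [-6.3, 3.8, 8.7]
width: 0.0439
grip_force: 30.3
```

Emit:
arm_command --moves '[0,0,0,0,0,0,0,0,0,0,0,0,0,0,0,0,0,0,-2,0,0,0,-4,0,0,0,-4,0,0,0,0,0]' --fingers 65

```text
time: 18.27
ee_pos: [0.4825, -0.4212, 0.2119]
eef_rot: [1.0, -0.0, 0.005, 0.004]
ft_force: [1.2, -0.4, 0.6]
width: 0.0569
grip_force: 0.0
```

```bash
python3 - <<'E'
from h import *
a=r.camera("side");b=r.camera("top")
cv2.imwrite("pics/s4.png",a[:,:,::-1]);cv2.imwrite("pics/t4.png",b[:,:,::-1])
o=cv2.cvtColor(cv2.imread("pics/top0.png"),cv2.COLOR_BGR2GRAY).astype(int);n=cv2.cvtColor(b,cv2.COLOR_RGB2GRAY).astype(int)
print("cassette change",(abs(o-n)[160:245,105:175]>25).sum())
st(); go(.5805,.2994,.2,-15.6)
E
```

```text
cassette change 0
t 18.37 p [ 0.4805 -0.4199  0.2051] F [-1.2 -0.   0. ] w 0.0564 g 0.0 q [ 0.83  0.36 -0.25  1.4   0.09  1.38 -0.99]
tool dx,dy,dz cm [  9.94 -71.94   0.35] turn 15.6 yaw now -0.04 tilt [ 0.0033 -0.0026 -1.    ]
```

Emit:
arm_command --moves '[0.5,-3.6,0,0,0.5,-3.6,0,0,0.5,-3.6,0,0,0.5,-3.6,0,0,0.5,-3.6,0,0,0.5,-3.6,0,0,0.5,-3.6,0,0,0.5,-3.6,0,0,0.5,-3.6,0,0,0.5,-3.6,0,0]'

```text
time: 19.2
ee_pos: [0.529, -0.0575, 0.2017]
eef_rot: [1.0, -0.0, -0.001, -0.0]
ft_force: [1.3, -0.7, 0.3]
width: 0.0564
grip_force: 0.0
```

Emit:
arm_command --moves '[0.5,-3.6,0,0,0.5,-3.6,0,0,0.5,-3.6,0,0,0.5,-3.6,0,0,0.5,-3.6,0,0,0.5,-3.6,0,0,0.5,-3.6,0,0,0.5,-3.6,0,0,0.5,-3.6,0,0,0.5,-3.5,0,0]'

```text
time: 20.03
ee_pos: [0.5795, 0.3013, 0.2013]
eef_rot: [1.0, -0.0, -0.001, 0.0]
ft_force: [-0.2, 0.1, 0.2]
width: 0.0567
grip_force: 0.0
```

Emit:
arm_command --moves '[0,0,0,5.2,0,0,0,5.2,0,0,0,5.2,0,0,0,0,0,0,0,0]'

```text
time: 20.45
ee_pos: [0.5796, 0.2995, 0.2018]
eef_rot: [0.991, -0.135, -0.001, 0.001]
ft_force: [0.9, -0.9, -0.4]
width: 0.0565
grip_force: 0.0
```

```bash
python3 - <<'E'
from h import *
a=r.camera("side")
cv2.imwrite("pics/s5.png",a[:,:,::-1])
st(); go(.5805,.2994,.1,-15.6)
z=lambda im,x,y,w,h:cv2.resize(im[y:y+h,x:x+w],None,fx=3,fy=3,interpolation=cv2.INTER_CUBIC)
cv2.imwrite("pics/k.png",np.hstack([z(a[:,:,::-1],170,240,140,180),z(a[:,:,::-1],200,70,110,180)]))
E
```

```text
t 20.5 p [0.5797 0.2995 0.2021] F [0.2 0.3 0. ] w 0.0564 g 0.0 q [-0.12  0.45 -0.6   1.34  0.25  1.43 -2.55]
tool dx,dy,dz cm [ 0.09 -0.02 10.21] turn 0.1 yaw now -15.46 tilt [-1.e-03 -7.e-04 -1.e+00]
```

View pics/k.png

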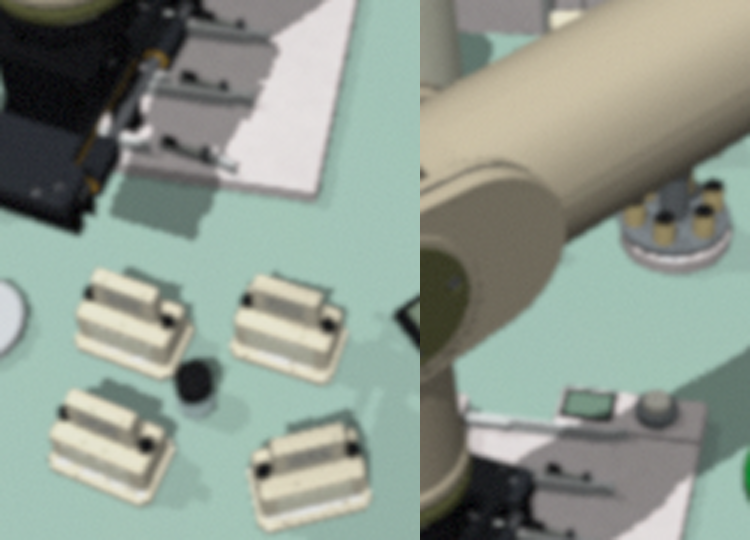

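Emit:
arm_command --moves '[0,0,0,-7,0,0,0,-7,0,0,0,-7,0,0,0,-7,0,0,0,-7,0,0,0,-7,0,0,0,-7,0,0,0,-7,0,0,0,-7,0,0,0,-7,0,0,0,-7,0,0,0,-7]'

```text
time: 21.5
ee_pos: [0.58, 0.2993, 0.2027]
eef_rot: [0.825, 0.565, -0.0, 0.0]
ft_force: [-0.0, -0.4, 0.2]
width: 0.0565
grip_force: 0.0
```

Emit:
arm_command --moves '[0,0,0,-7,0,0,0,-7,0,0,0,-7,0,0,0,-7,0,0,0,-7,0,0,0,-7,0,0,0,-7,0,0,0,-7,0,0,0,-7,0,0,0,-7,0,0,0,-7,0,0,0,-7]'

```text
time: 22.5
ee_pos: [0.5801, 0.2993, 0.2028]
eef_rot: [0.235, 0.972, -0.0, 0.0]
ft_force: [0.5, -0.3, 0.8]
width: 0.0564
grip_force: 0.0
```

Emit:
arm_command --moves '[0,0,0,-6,0,0,0,-6,0,0,0,0,0,0,0,0]'

```text
time: 22.83
ee_pos: [0.5801, 0.2994, 0.2028]
eef_rot: [0.137, 0.991, 0.0, -0.0]
ft_force: [0.6, -0.6, -0.2]
width: 0.0567
grip_force: 0.0
```

```bash
python3 - <<'E'
from h import *
st(); go(.5805,.2994,.03,-15.6)
a=r.camera("side"); b=cv2.imread("pics/s5.png")[:,:,::-1]
print((abs(a.astype(int)-b)[325:410,185:300].sum(2)>80).sum())
E
```

```text
t 22.83 p [0.5801 0.2994 0.2028] F [ 0.6 -0.6 -0.2] w 0.0567 g 0.0 q [ 0.19  0.64 -1.15  1.32  0.58  1.53  0.4 ]
tool dx,dy,dz cm [-0.05  0.   17.28] turn -0.2 yaw now 164.24 tilt [-3.e-04  3.e-04 -1.e+00]
0
```

Emit:
arm_command --moves '[0,0,3,0,0,0,3.5,0,0,0,3.5,0,0,0,3,0,0,0,2,0,0,0,1,0,0,0,0.9,0,0,0,0,0]'

```text
time: 23.55
ee_pos: [0.5797, 0.2994, 0.0331]
eef_rot: [0.137, 0.991, -0.0, -0.0]
ft_force: [-0.1, 0.0, 0.4]
width: 0.0568
grip_force: 0.0
```

Emit:
arm_command --moves '[0,0,0,0,0,0,0,0,0,0,0,0,0,0,0,0,0,0,0,0,0,0,0,0,0,0,0,0,0,0,0,0,0,0,0,0,0,0,0,0]' --fingers 0 --squeeze 40

```text
time: 24.38
ee_pos: [0.58, 0.2997, 0.034]
eef_rot: [0.136, 0.991, -0.0, -0.0]
ft_force: [1.1, 0.6, -0.2]
width: 0.0119
grip_force: 40.0
```

Emit:
arm_command --moves '[0,0,-1,0,0,0,-2.5,0,0,0,-3,0,0,0,-2.5,0,0,0,-1,0,0,0,0,0]'

```text
time: 24.88
ee_pos: [0.5809, 0.3006, 0.1368]
eef_rot: [0.136, 0.991, 0.001, 0.002]
ft_force: [0.1, 1.2, -3.0]
width: 0.0113
grip_force: 40.0
```

```bash
python3 - <<'E'
from h import *
st(); go(.4972,.1272,.08,-4.9)
E
```

```text
t 24.88 p [0.5809 0.3006 0.1368] F [ 0.1  1.2 -3. ] w 0.0113 g 40.0 q [ 0.19  0.69 -1.12  1.41  0.62  1.42  0.37]
tool dx,dy,dz cm [  3.4  -18.97   5.62] turn -10.8 yaw now 164.35 tilt [ 0.0034  0.0017 -1.    ]
```

Emit:
arm_command --moves '[0.3,-1.6,0,0,0.5,-2.8,0,0,0.6,-3.2,0,0,0.6,-3.2,0,0,0.6,-3.2,0,-4,0.5,-2.8,0,-4,0.3,-1.9,0,-2.8,0,0,0,0,0,0,0,0]'

```text
time: 25.63
ee_pos: [0.5007, 0.125, 0.1327]
eef_rot: [0.044, 0.999, -0.001, -0.001]
ft_force: [0.3, 0.4, -2.8]
width: 0.0117
grip_force: 40.0
```

```bash
python3 - <<'E'
from h import *
st(); go(.4972,.1272,.058,-4.9)
E
```

```text
t 25.63 p [0.5007 0.125  0.1327] F [ 0.3  0.4 -2.8] w 0.0117 g 40.0 q [ 0.78  0.46 -1.36  1.78  0.47  1.29  0.79]
tool dx,dy,dz cm [0.35 0.19 7.47] turn -0.1 yaw now 174.95 tilt [-1.6e-03 -9.0e-04 -1.0e+00]
```

Emit:
arm_command --moves '[0.35,0.19,2,0,0,0,2,0,0,0,2,0,0,0,1,0,0,0,0.3,0,0,0,0,0]'

```text
time: 26.13
ee_pos: [0.4973, 0.13, 0.0605]
eef_rot: [0.042, 0.999, 0.0, -0.001]
ft_force: [-1.2, 0.8, -2.1]
width: 0.0117
grip_force: 40.0
```

```bash
python3 - <<'E'
from h import *
st(); go(.4972,.1272,.0545,-4.9)
E
```

```text
t 26.13 p [0.4973 0.13   0.0605] F [-1.2  0.8 -2.1] w 0.0117 g 40.0 q [ 0.7   0.54 -1.27  1.86  0.56  1.17  0.72]
tool dx,dy,dz cm [-0.01 -0.28  0.6 ] turn 0.1 yaw now 175.21 tilt [-1.3e-03  5.0e-04 -1.0e+00]
```

Emit:
arm_command --moves '[0,-0.2,0.3,0,0,0,0.2,0,0,0,0.1,0,0,0,0,0]'

```text
time: 26.47
ee_pos: [0.4979, 0.1271, 0.0553]
eef_rot: [0.042, 0.999, -0.0, 0.0]
ft_force: [-1.1, -0.5, -1.9]
width: 0.0119
grip_force: 40.0
```

```bash
python3 - <<'E'
from h import *
st(); go(.4972,.1272,.0545,-4.9)
E
```

```text
t 26.47 p [0.4979 0.1271 0.0553] F [-1.1 -0.5 -1.9] w 0.0119 g 40.0 q [ 0.7   0.54 -1.27  1.86  0.56  1.16  0.72]
tool dx,dy,dz cm [ 0.07 -0.    0.08] turn 0.0 yaw now 175.13 tilt [ 5.e-04 -1.e-04 -1.e+00]
```

Emit:
arm_command --moves '[0,0,0.1,0,0,0,0,0]'

```text
time: 26.63
ee_pos: [0.4978, 0.1272, 0.0541]
eef_rot: [0.042, 0.999, -0.0, 0.0]
ft_force: [-0.2, 0.2, -2.1]
width: 0.0111
grip_force: 40.0
```

Emit:
arm_command --moves '[-1,0,0,0,-1,0,0,0,-1,0,0,0,0,0,0,0]'

```text
time: 26.97
ee_pos: [0.5296, 0.1244, 0.054]
eef_rot: [0.043, 0.999, 0.0, 0.0]
ft_force: [3.1, -1.6, -2.0]
width: 0.0116
grip_force: 40.0
```

Emit:
arm_command --moves '[-0.8,0,0,0,-0.8,0,0,0,0,0,0,0]'

```text
time: 27.22
ee_pos: [0.5443, 0.1232, 0.0539]
eef_rot: [0.043, 0.999, 0.0, -0.0]
ft_force: [0.4, -1.1, -3.1]
width: 0.0116
grip_force: 40.0
```

Emit:
arm_command --moves '[-0.8,0,0,0,-0.8,0,0,0,-0.8,0,0,0,0,0,0,0]'

```text
time: 27.55
ee_pos: [0.5688, 0.121, 0.0539]
eef_rot: [0.043, 0.999, 0.0, 0.0]
ft_force: [1.5, -0.6, -0.8]
width: 0.0114
grip_force: 40.0
```

Emit:
arm_command --moves '[-0.8,0,0,0,-0.8,0,0,0,-0.8,0,0,0,0,0,0,0]'

```text
time: 27.88
ee_pos: [0.593, 0.119, 0.0539]
eef_rot: [0.043, 0.999, 0.0, 0.001]
ft_force: [1.9, -1.2, 0.0]
width: 0.0119
grip_force: 40.0
```

```bash
python3 - <<'E'
from h import *
st(); go(.6267,.1159,.0545,-4.9)
E
```

```text
t 27.88 p [0.593  0.119  0.0539] F [ 1.9 -1.2  0. ] w 0.0119 g 40.0 q [ 0.55  0.69 -1.14  1.63  0.66  1.25  0.77]
tool dx,dy,dz cm [-3.39 -0.02 -0.05] turn 0.0 yaw now 175.1 tilt [ 1.3e-03  5.0e-04 -1.0e+00]
```

Emit:
arm_command --moves '[-0.8,0,0,0,-0.8,0,0,0,-0.8,0,0,0,-0.6,0,0,0,0,0,0,0]'

```text
time: 28.3
ee_pos: [0.6229, 0.1167, 0.054]
eef_rot: [0.043, 0.999, 0.0, 0.001]
ft_force: [1.0, -0.7, -2.0]
width: 0.0118
grip_force: 40.0
```

Emit:
arm_command --moves '[-0.3,0,0,0,-0.2,0,0,0,0,0,0,0]'

```text
time: 28.55
ee_pos: [0.6265, 0.1165, 0.054]
eef_rot: [0.042, 0.999, 0.0, 0.0]
ft_force: [0.2, -0.4, -1.8]
width: 0.0115
grip_force: 40.0
```

Emit:
arm_command --moves '[-0.3,0,0,0,0,0,0,0]'

```text
time: 28.72
ee_pos: [0.6276, 0.1167, 0.0543]
eef_rot: [0.042, 0.999, -0.0, -0.002]
ft_force: [-8.9, -0.3, 6.6]
width: 0.0116
grip_force: 40.0
```

Emit:
arm_command --moves '[-0.3,0,0,0,0,0,0,0]'

```text
time: 28.88
ee_pos: [0.6297, 0.1168, 0.0551]
eef_rot: [0.042, 0.999, -0.0, -0.002]
ft_force: [-16.4, -2.1, 14.5]
width: 0.0117
grip_force: 40.0
```

Emit:
arm_command --moves '[0.6,0,0,0,0.2,0,0,0,0,0,0,0]'

```text
time: 29.13
ee_pos: [0.6243, 0.1167, 0.0544]
eef_rot: [0.042, 0.999, 0.0, 0.001]
ft_force: [-1.2, -0.5, 1.6]
width: 0.0117
grip_force: 40.0
```

Emit:
arm_command --moves '[0.4,0,0,0,0,0,0,0]'

```text
time: 29.3
ee_pos: [0.6205, 0.1168, 0.0543]
eef_rot: [0.042, 0.999, 0.0, 0.001]
ft_force: [0.1, 0.7, 0.6]
width: 0.0114
grip_force: 40.0
```

Emit:
arm_command --moves '[0.3,0,0,0,0,0,0,0]'

```text
time: 29.47
ee_pos: [0.6188, 0.1167, 0.0546]
eef_rot: [0.043, 0.999, 0.0, 0.002]
ft_force: [4.8, 1.4, -1.0]
width: 0.0115
grip_force: 40.0
```

```bash
python3 - <<'E'
from h import *
st()
a=r.camera("side")[:,:,::-1];b=r.camera("top")[:,:,::-1]
cv2.imwrite("pics/s6.png",a);cv2.imwrite("pics/t6.png",b)
z=lambda im,x,y,w,h:cv2.resize(im[y:y+h,x:x+w],None,fx=5,fy=5,interpolation=cv2.INTER_CUBIC)
cv2.imwrite("pics/l.png",z(a,165,200,155,115))
E
```

```text
t 29.47 p [0.6188 0.1167 0.0546] F [ 4.8  1.4 -1. ] w 0.0115 g 40.0 q [ 0.52  0.73 -1.11  1.56  0.68  1.27  0.79]
```

View pics/l.png

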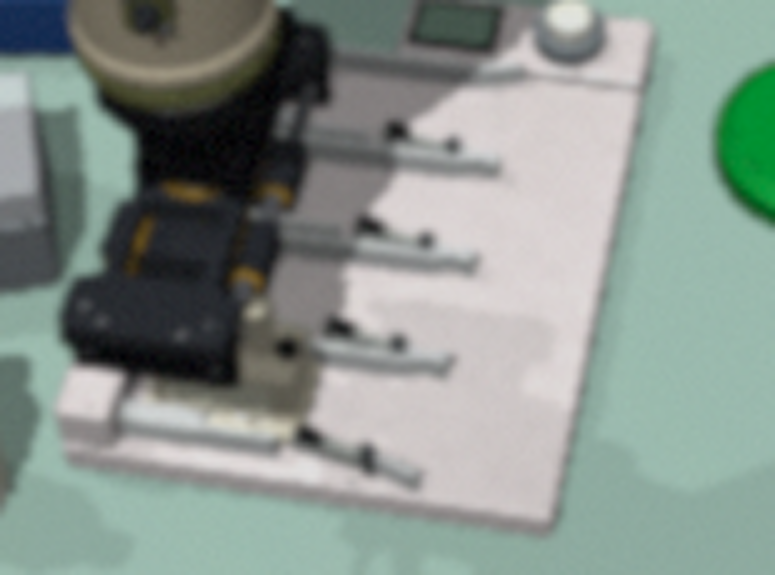

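Emit:
arm_command --moves '[-0.4,0,0,0,0,0,0,0]'

```text
time: 29.73
ee_pos: [0.6214, 0.1166, 0.0539]
eef_rot: [0.042, 0.999, 0.0, -0.0]
ft_force: [0.3, 0.1, -0.2]
width: 0.0117
grip_force: 40.0
```

Emit:
arm_command --moves '[0,0,0,0,0,0,0,0,0,0,0,0,0,0,-2,0,0,0,-4,0,0,0,-4,0,0,0,-2,0,0,0,0,0]' --fingers 65

```text
time: 30.4
ee_pos: [0.6228, 0.1182, 0.1794]
eef_rot: [0.042, 0.999, 0.001, 0.003]
ft_force: [0.4, 0.3, -0.6]
width: 0.0541
grip_force: 0.0
```

```bash
cat > chk.py <<'E'
from h import *
import sys
# cassette caps recheck: look for dark dots near old side pixels
s=r.camera("side"); t=r.camera("top"); k=sys.argv[1]
cv2.imwrite(f"pics/s{k}.png",s[:,:,::-1]);cv2.imwrite(f"pics/t{k}.png",t[:,:,::-1])
s0=cv2.imread("pics/side0.png")[:,:,::-1].astype(int);t0=cv2.imread("pics/top0.png")[:,:,::-1].astype(int)
B={"A":((185,370,45,38),(115,165,23,35)),"B":((192,325,42,42),(142,165,25,35)),"C":((250,375,48,42),(110,208,30,34)),"D":((245,327,44,44),(145,203,28,32)),
 "carousel":((262,125,44,45),(355,195,35,40))}
for n,((x,y,w,h),(u,v,c,d)) in B.items():
    print(n,"side",(abs(s[y:y+h,x:x+w].astype(int)-s0[y:y+h,x:x+w]).sum(2)>100).sum(),"top",(abs(t[v:v+d,u:u+c].astype(int)-t0[v:v+d,u:u+c]).sum(2)>100).sum())
E
python3 chk.py 7; python3 - <<'E'
from h import *
st(); go(.4646,.2934,.18,-13.3)
E
```

```text
A side 0 top 0
B side 510 top 326
C side 0 top 0
D side 0 top 0
carousel side 1086 top 827
t 30.5 p [0.6214 0.1168 0.1746] F [-0.4  0.4 -1.2] w 0.0557 g 0.0 q [ 0.54  0.64 -1.19  1.42  0.59  1.47  0.85]
tool dx,dy,dz cm [17.11 16.27 -0.57] turn 8.5 yaw now 175.15 tilt [ 1.2e-03 -3.0e-04 -1.0e+00]
```

Emit:
arm_command --moves '[2.44,2.32,0,0,2.44,2.32,0,0,2.44,2.32,0,0,2.44,2.32,0,0,2.44,2.32,0,0,2.44,2.32,0,0,2.44,2.32,0,0,0,0,0,4.3,0,0,0,4.2,0,0,0,0,0,0,0,0]'

```text
time: 31.42
ee_pos: [0.4645, 0.2923, 0.173]
eef_rot: [0.115, 0.993, -0.001, -0.0]
ft_force: [0.4, -0.9, -0.5]
width: 0.0567
grip_force: 0.0
```

```bash
python3 - <<'E'
from h import *
st(); go(.4646,.2934,.033,-13.3)
E
```

```text
t 31.42 p [0.4645 0.2923 0.173 ] F [ 0.4 -0.9 -0.5] w 0.0567 g 0.0 q [ 0.36  0.46 -1.27  1.64  0.44  1.38  0.37]
tool dx,dy,dz cm [ 0.    0.13 14.  ] turn 0.1 yaw now 166.76 tilt [-0.0011 -0.0012 -1.    ]
```

Emit:
arm_command --moves '[0,0,3,0,0,0,3,0,0,0,3,0,0,0,2.5,0,0,0,1.5,0,0,0,0.9,0,0,0,0,0]'

```text
time: 32.0
ee_pos: [0.4641, 0.2923, 0.0335]
eef_rot: [0.116, 0.993, -0.001, -0.001]
ft_force: [-1.0, -0.1, 0.7]
width: 0.0565
grip_force: 0.0
```

Emit:
arm_command --moves '[0,0,0,0,0,0,0,0,0,0,0,0,0,0,0,0,0,0,0,0,0,0,0,0,0,0,0,0,0,0,0,0,0,0,0,0,0,0,0,0]' --fingers 0

```text
time: 32.83
ee_pos: [0.4647, 0.2929, 0.0349]
eef_rot: [0.116, 0.993, -0.0, -0.0]
ft_force: [-0.5, -0.1, -1.3]
width: 0.0115
grip_force: 39.9
```

Emit:
arm_command --moves '[0,0,-1,0,0,0,-2.5,0,0,0,-3,0,0,0,-2.5,0,0,0,-1,0,0,0,0,0]'

```text
time: 33.33
ee_pos: [0.4657, 0.2939, 0.1374]
eef_rot: [0.116, 0.993, 0.001, 0.002]
ft_force: [0.5, 0.8, -1.3]
width: 0.0116
grip_force: 39.9
```

```bash
python3 - <<'E'
from h import *
st(); go(.4915,.0614,.058,-4.9)
E
```

```text
t 33.33 p [0.4657 0.2939 0.1374] F [ 0.5  0.8 -1.3] w 0.0116 g 39.9 q [ 0.34  0.49 -1.24  1.69  0.48  1.31  0.34]
tool dx,dy,dz cm [ -7.86 -22.04   7.92] turn -8.5 yaw now 166.65 tilt [ 0.0033  0.0014 -1.    ]
```

Emit:
arm_command --moves '[-0.6,-1.6,0,0,-0.9,-2.6,0,0,-1,-2.9,0,0,-1,-2.9,0,0,-1,-2.9,0,0,-1,-2.9,0,0,-1,-2.9,0,0,-0.9,-2.2,0,0,-0.46,-1.14,0,0,0,0,0,-4.3,0,0,0,-4.2,0,0,0,0]'

```text
time: 34.33
ee_pos: [0.4898, 0.0606, 0.1341]
eef_rot: [0.041, 0.999, 0.0, -0.001]
ft_force: [-1.0, -0.3, -2.4]
width: 0.0112
grip_force: 39.9
```

```bash
python3 - <<'E'
from h import *
st(); go(.4915,.0614,.056,-4.9)
E
```

```text
t 34.33 p [0.4898 0.0606 0.1341] F [-1.  -0.3 -2.4] w 0.0112 g 39.9 q [ 0.97  0.39 -1.38  1.83  0.4   1.26  0.97]
tool dx,dy,dz cm [-0.18  0.09  7.81] turn 0.3 yaw now 175.35 tilt [-1.3e-03  5.0e-04 -1.0e+00]
```

Emit:
arm_command --moves '[-0.1,0.05,2,0.3,0,0,2,0,0,0,2,0,0,0,1.2,0,0,0,0.5,0,0,0,0,0,0,0,0,0]'

```text
time: 34.92
ee_pos: [0.4916, 0.0614, 0.0585]
eef_rot: [0.045, 0.999, 0.0, 0.0]
ft_force: [0.6, 0.8, -2.1]
width: 0.0118
grip_force: 39.9
```

```bash
python3 - <<'E'
from h import *
st(); go(.4915,.0614,.0545,-4.9)
E
```

```text
t 34.92 p [0.4916 0.0614 0.0585] F [ 0.6  0.8 -2.1] w 0.0118 g 39.9 q [ 0.86  0.48 -1.27  1.91  0.5   1.14  0.88]
tool dx,dy,dz cm [0.01 0.   0.4 ] turn -0.2 yaw now 174.85 tilt [ 3.e-04  4.e-04 -1.e+00]
```

Emit:
arm_command --moves '[0,0,0.3,0,0,0,0.1,0,0,0,0,0]'

```text
time: 35.17
ee_pos: [0.4922, 0.061, 0.0549]
eef_rot: [0.045, 0.999, 0.0, 0.001]
ft_force: [-0.1, -0.3, 3.7]
width: 0.0115
grip_force: 39.9
```

Emit:
arm_command --moves '[-1,0,0,0,-1,0,0,0,-1,0,0,0,0,0,0,0]'

```text
time: 35.5
ee_pos: [0.523, 0.0587, 0.0548]
eef_rot: [0.045, 0.999, 0.001, 0.001]
ft_force: [3.2, 1.2, 4.2]
width: 0.0117
grip_force: 40.0
```

Emit:
arm_command --moves '[-0.8,0,0,0,-0.8,0,0,0,0,0,0,0]'

```text
time: 35.75
ee_pos: [0.5377, 0.0577, 0.0547]
eef_rot: [0.045, 0.999, 0.001, -0.0]
ft_force: [-4.1, 2.1, 6.6]
width: 0.012
grip_force: 40.0
```

Emit:
arm_command --moves '[-0.8,0,0,0,-0.8,0,0,0,-0.8,0,0,0,0,0,0,0]'

```text
time: 36.08
ee_pos: [0.5619, 0.0555, 0.0547]
eef_rot: [0.045, 0.999, 0.001, 0.0]
ft_force: [-2.5, 1.8, 4.9]
width: 0.0121
grip_force: 40.0
```

Emit:
arm_command --moves '[-0.8,0,-0.05,0,-0.8,0,0,0,-0.8,0,0,0,0,0,0,0]'

```text
time: 36.42
ee_pos: [0.5857, 0.0532, 0.0548]
eef_rot: [0.045, 0.999, 0.001, -0.0]
ft_force: [-0.8, 2.0, 2.1]
width: 0.0116
grip_force: 40.0
```

Emit:
arm_command --moves '[-0.8,0,0,0,-0.8,0,0,0,-0.8,0,0,0,-0.6,0,0,0,0,0,0,0]'

```text
time: 36.83
ee_pos: [0.6153, 0.0506, 0.0549]
eef_rot: [0.045, 0.999, 0.001, -0.0]
ft_force: [-1.3, 3.2, 2.8]
width: 0.0116
grip_force: 40.0
```

Emit:
arm_command --moves '[-0.3,0,0,0,-0.2,0,0,0,0,0,0,0]'

```text
time: 37.08
ee_pos: [0.6199, 0.0502, 0.0549]
eef_rot: [0.045, 0.999, 0.001, 0.0]
ft_force: [-2.3, 2.8, 4.2]
width: 0.0116
grip_force: 40.0
```

Emit:
arm_command --moves '[-0.3,0,0,0,0,0,0,0]'

```text
time: 37.25
ee_pos: [0.6223, 0.0501, 0.0549]
eef_rot: [0.044, 0.999, 0.0, -0.0]
ft_force: [-6.7, 3.9, 6.4]
width: 0.0114
grip_force: 40.0
```

Push slightly more, then pull back to test the latch.

Emit:
arm_command --moves '[-0.3,0,0,0,0,0,0,0]'

```text
time: 37.42
ee_pos: [0.6237, 0.0501, 0.0554]
eef_rot: [0.044, 0.999, -0.0, -0.002]
ft_force: [-14.9, 2.5, 17.0]
width: 0.0117
grip_force: 40.0
```

Emit:
arm_command --moves '[0.6,0,0,0,0.5,0,0,0,0,0,0,0]'

```text
time: 37.67
ee_pos: [0.6149, 0.0503, 0.0549]
eef_rot: [0.045, 0.999, 0.0, 0.001]
ft_force: [-0.6, 5.4, 3.0]
width: 0.0113
grip_force: 40.1
```

Emit:
arm_command --moves '[0.3,0,0,0,0,0,0,0]'

```text
time: 37.83
ee_pos: [0.6135, 0.0502, 0.0553]
eef_rot: [0.045, 0.999, 0.001, 0.002]
ft_force: [5.3, 6.2, 1.4]
width: 0.0119
grip_force: 40.0
```

Emit:
arm_command --moves '[-0.4,0,0,0,0,0,0,0]'

```text
time: 38.0
ee_pos: [0.616, 0.0502, 0.0549]
eef_rot: [0.045, 0.999, 0.0, 0.0]
ft_force: [-2.0, 4.5, 4.4]
width: 0.0119
grip_force: 40.0
```

Emit:
arm_command --moves '[0,0,0,0,0,0,0,0,0,0,0,0,0,0,-2,0,0,0,-4,0,0,0,-4,0,0,0,-2,0,0,0,0,0]' --fingers 65

```text
time: 38.67
ee_pos: [0.6179, 0.0497, 0.1795]
eef_rot: [0.045, 0.999, -0.0, 0.003]
ft_force: [0.4, 0.4, 0.5]
width: 0.0537
grip_force: 0.0
```

```bash
python3 chk.py 8; python3 - <<'E'
from h import *
st(); go(.58,.3916,.18,-16.2)
E
```

```text
A side 0 top 0
B side 477 top 317
C side 0 top 0
D side 414 top 356
carousel side 1198 top 925
t 38.77 p [0.6162 0.0488 0.1748] F [-0.4 -0.4  0.1] w 0.0557 g 0.0 q [ 0.66  0.59 -1.17  1.46  0.55  1.44  0.97]
tool dx,dy,dz cm [ 6.72 33.81 -0.56] turn 11.0 yaw now 174.79 tilt [ 0.001  -0.0012 -1.    ]
```

Emit:
arm_command --moves '[0.61,3.07,0,0,0.61,3.07,0,0,0.61,3.07,0,0,0.61,3.07,0,0,0.61,3.07,0,0,0.61,3.07,0,0,0.61,3.07,0,0,0.61,3.07,0,0,0.61,3.07,0,0,0.61,3.07,0,0,0.61,3.07,0,0]'

```text
time: 39.68
ee_pos: [0.579, 0.3922, 0.1723]
eef_rot: [0.045, 0.999, -0.001, -0.001]
ft_force: [0.2, 0.5, 0.3]
width: 0.0564
grip_force: 0.0
```

Emit:
arm_command --moves '[0,0,0,5.5,0,0,0,5.5,0,0,0,0,0,0,0,0]'

```text
time: 40.02
ee_pos: [0.5794, 0.391, 0.173]
eef_rot: [0.139, 0.99, -0.001, -0.0]
ft_force: [-0.1, -1.1, 0.0]
width: 0.0567
grip_force: 0.0
```

```bash
python3 - <<'E'
from h import *
st(); go(.58,.3916,.033,-16.2)
E
```

```text
t 40.02 p [0.5794 0.391  0.173 ] F [-0.1 -1.1  0. ] w 0.0567 g 0.0 q [-0.04  0.73 -1.05  1.22  0.62  1.52  0.29]
tool dx,dy,dz cm [-0.05  0.1  14.  ] turn 0.2 yaw now 163.99 tilt [-9.0e-04 -2.1e-03 -1.0e+00]
```

Emit:
arm_command --moves '[0,0,3,0,0,0,3,0,0,0,3,0,0,0,2.5,0,0,0,1.5,0,0,0,0.9,0,0,0,0,0]'

```text
time: 40.6
ee_pos: [0.579, 0.3909, 0.0337]
eef_rot: [0.14, 0.99, -0.001, -0.001]
ft_force: [-0.5, 0.1, -0.1]
width: 0.0565
grip_force: 0.0
```

Emit:
arm_command --moves '[0,0,0,0,0,0,0,0,0,0,0,0,0,0,0,0,0,0,0,0,0,0,0,0,0,0,0,0,0,0,0,0,0,0,0,0,0,0,0,0]' --fingers 0

```text
time: 41.43
ee_pos: [0.5793, 0.3921, 0.0355]
eef_rot: [0.14, 0.99, 0.0, 0.0]
ft_force: [0.7, 1.2, -1.1]
width: 0.0118
grip_force: 39.9
```

Emit:
arm_command --moves '[0,0,-1,0,0,0,-2.5,0,0,0,-3,0,0,0,-3,0,0,0,-2.5,0,0,0,-1,0,0,0,0,0]'

```text
time: 42.02
ee_pos: [0.5799, 0.3929, 0.1685]
eef_rot: [0.14, 0.99, 0.001, 0.001]
ft_force: [0.2, 0.0, -2.5]
width: 0.0116
grip_force: 39.9
```

```bash
python3 - <<'E'
from h import *
st(); go(.4857,-.0043,.14,-4.9)
E
```

```text
t 42.02 p [0.5799 0.3929 0.1685] F [ 0.2  0.  -2.5] w 0.0116 g 39.9 q [-0.04  0.73 -1.05  1.23  0.62  1.51  0.29]
tool dx,dy,dz cm [ -2.   -40.79   2.73] turn -11.2 yaw now 163.85 tilt [ 0.0031  0.0023 -1.    ]
```

Emit:
arm_command --moves '[-0.1,-1.8,0,0,-0.15,-2.8,0,0,-0.15,-3.3,0,0,-0.15,-3.4,0,0,-0.15,-3.4,0,0,-0.15,-3.4,0,0,-0.15,-3.4,0,0,-0.15,-3,0,0,-0.15,-2,0,0,0,0,0,0]'

```text
time: 42.85
ee_pos: [0.5174, 0.1276, 0.1633]
eef_rot: [0.144, 0.99, -0.002, -0.001]
ft_force: [0.6, -0.5, -1.9]
width: 0.0117
grip_force: 39.9
```

Emit:
arm_command --moves '[0,0,0,7,0,0,0,7,0,0,0,7,0,0,0,7,0,0,0,7,0,0,0,7,0,0,0,7,0,0,0,7,0,0,0,7,0,0,0,7,0,0,0,7,0,0,0,7]'

```text
time: 43.85
ee_pos: [0.5173, 0.1337, 0.1639]
eef_rot: [0.769, 0.64, -0.001, -0.001]
ft_force: [0.4, -0.1, -2.3]
width: 0.0115
grip_force: 39.9
```

```bash
python3 - <<'E'
from h import *
st(); go(.4857,-.0043,.14,-4.9)
E
```

```text
t 43.85 p [0.5173 0.1337 0.1639] F [ 0.4 -0.1 -2.3] w 0.0115 g 39.9 q [ 0.5   0.29 -0.97  1.7   0.24  1.29 -0.7 ]
tool dx,dy,dz cm [-14.14  -0.59   2.4 ] turn 84.4 yaw now 79.52 tilt [-2.3e-03 -3.0e-04 -1.0e+00]
```

Emit:
arm_command --moves '[0,0,0,7,0,0,0,7,0,0,0,7,0,0,0,7,0,0,0,7,0,0,0,7,0,0,0,7,0,0,0,7,0,0,0,7,0,0,0,7,0,0,0,7,0,0,0,7]'

```text
time: 44.85
ee_pos: [0.5172, 0.1337, 0.1638]
eef_rot: [0.999, -0.039, -0.001, 0.0]
ft_force: [-0.2, -0.3, -2.0]
width: 0.0117
grip_force: 39.9
```

```bash
python3 - <<'E'
from h import *
st(); go(.4857,-.0043,.14,-4.9)
E
```

```text
t 44.85 p [0.5172 0.1337 0.1638] F [-0.2 -0.3 -2. ] w 0.0117 g 39.9 q [ 0.34  0.23 -0.77  1.71  0.17  1.27 -2.11]
tool dx,dy,dz cm [-2.06 14.    2.39] turn 0.4 yaw now -4.48 tilt [-2.5e-03 -4.0e-04 -1.0e+00]
```

Emit:
arm_command --moves '[-0.3,1.8,0.4,0.4,-0.4,2.8,0.8,0,-0.4,3.2,0.8,0,-0.4,3,0.4,0,-0.36,2,0,0,-0.2,1.2,0,0,0,0,0,0,0,0,0,0]'

```text
time: 45.52
ee_pos: [0.4859, -0.0043, 0.1404]
eef_rot: [0.999, -0.04, -0.001, -0.0]
ft_force: [0.5, 1.1, -2.6]
width: 0.0116
grip_force: 39.9
```

```bash
python3 - <<'E'
from h import *
st(); go(.4857,-.0043,.059,-4.9)
E
```

```text
t 45.52 p [ 0.4859 -0.0043  0.1404] F [ 0.5  1.1 -2.6] w 0.0116 g 39.9 q [ 0.56  0.12 -0.68  1.86  0.08  1.2  -1.8 ]
tool dx,dy,dz cm [-0.01 -0.    8.14] turn 0.3 yaw now -4.62 tilt [-1.6e-03  2.0e-04 -1.0e+00]
```

Emit:
arm_command --moves '[0,0,2,0.3,0,0,2.2,0,0,0,2,0,0,0,1.3,0,0,0,0.6,0,0,0,0,0,0,0,0,0]'

```text
time: 46.1
ee_pos: [0.4868, -0.0032, 0.0607]
eef_rot: [0.999, -0.042, -0.0, -0.0]
ft_force: [-0.1, -0.0, -1.0]
width: 0.0115
grip_force: 39.9
```

```bash
python3 - <<'E'
from h import *
st(); go(.4857,-.0043,.0555,-4.9)
E
```

```text
t 46.1 p [ 0.4868 -0.0032  0.0607] F [-0.1 -0.  -1. ] w 0.0115 g 39.9 q [ 0.53  0.22 -0.67  1.94  0.16  1.03 -1.86]
tool dx,dy,dz cm [-0.1   0.12  0.52] turn 0.1 yaw now -4.78 tilt [-1.e-04  5.e-04 -1.e+00]
```

Emit:
arm_command --moves '[0,0.1,0.3,0,0,0,0.18,0,0,0,0,0]'

```text
time: 46.35
ee_pos: [0.4868, -0.0052, 0.0559]
eef_rot: [0.999, -0.042, 0.0, 0.0]
ft_force: [1.1, 0.0, -1.3]
width: 0.0112
grip_force: 39.9
```

Emit:
arm_command --moves '[1,0,0,0,1,0,0,0,1,0,0,0,0,0,0,0]'

```text
time: 46.68
ee_pos: [0.5189, -0.0075, 0.056]
eef_rot: [0.999, -0.042, 0.001, -0.001]
ft_force: [2.3, 2.2, -2.1]
width: 0.012
grip_force: 40.0
```

Emit:
arm_command --moves '[0.8,0,0,0,0.8,0,0,0,0,0,0,0]'

```text
time: 46.93
ee_pos: [0.533, -0.0086, 0.0559]
eef_rot: [0.999, -0.042, -0.0, -0.0]
ft_force: [-1.9, 2.2, 3.0]
width: 0.0116
grip_force: 40.0
```

Emit:
arm_command --moves '[0.8,0,0,0,0.8,0,0,0,0.8,0,0,0,0,0,0,0]'

```text
time: 47.27
ee_pos: [0.5571, -0.0107, 0.0559]
eef_rot: [0.999, -0.042, 0.0, -0.0]
ft_force: [-0.4, 1.6, 1.0]
width: 0.0114
grip_force: 40.0
```

Emit:
arm_command --moves '[0.8,0,0,0,0.8,0,0,0,0.8,0,0,0,0,0,0,0]'

```text
time: 47.6
ee_pos: [0.5809, -0.0128, 0.0559]
eef_rot: [0.999, -0.042, 0.0, -0.0]
ft_force: [-0.1, 2.2, 1.9]
width: 0.0113
grip_force: 40.0
```

Emit:
arm_command --moves '[0.8,0,0,0,0.8,0,0,0,0.8,0,0,0,0.6,0,0,0,0,0,0,0]'

```text
time: 48.02
ee_pos: [0.6105, -0.0153, 0.056]
eef_rot: [0.999, -0.042, 0.0, -0.0]
ft_force: [-1.1, 2.5, 3.1]
width: 0.0114
grip_force: 40.0
```

Emit:
arm_command --moves '[0.3,0,0,0,0.2,0,0,0,0,0,0,0]'

```text
time: 48.27
ee_pos: [0.6149, -0.0157, 0.0559]
eef_rot: [0.999, -0.042, 0.0, -0.0]
ft_force: [-3.1, 3.4, 4.3]
width: 0.0113
grip_force: 40.0
```

Emit:
arm_command --moves '[0.3,0,0,0,0,0,0,0]'

```text
time: 48.43
ee_pos: [0.6182, -0.016, 0.0558]
eef_rot: [0.999, -0.042, 0.0, -0.0]
ft_force: [-2.3, 2.6, 2.0]
width: 0.0114
grip_force: 40.0
```

Emit:
arm_command --moves '[0.3,0,0,0,0,0,0,0]'

```text
time: 48.6
ee_pos: [0.6211, -0.0162, 0.0559]
eef_rot: [0.999, -0.042, 0.0, -0.0]
ft_force: [-3.1, 4.1, 4.3]
width: 0.0118
grip_force: 40.0
```

Emit:
arm_command --moves '[0.2,0,0,0,0,0,0,0]'

```text
time: 48.77
ee_pos: [0.6219, -0.0162, 0.0562]
eef_rot: [0.999, -0.042, -0.001, 0.0]
ft_force: [-11.3, 3.6, 12.3]
width: 0.0116
grip_force: 40.0
```

Emit:
arm_command --moves '[0.15,0,0,0,0,0,0,0]'

```text
time: 48.93
ee_pos: [0.6225, -0.0163, 0.0564]
eef_rot: [0.999, -0.042, -0.002, 0.0]
ft_force: [-15.5, 3.1, 18.2]
width: 0.0115
grip_force: 40.0
```

Emit:
arm_command --moves '[-0.5,0,0,0,-0.4,0,0,0,0,0,0,0]'

```text
time: 49.18
ee_pos: [0.6156, -0.016, 0.0558]
eef_rot: [0.999, -0.042, 0.001, -0.0]
ft_force: [0.1, 4.6, 0.8]
width: 0.0117
grip_force: 40.0
```

Emit:
arm_command --moves '[-0.3,0,0,0,0,0,0,0]'

```text
time: 49.35
ee_pos: [0.613, -0.0158, 0.0558]
eef_rot: [0.999, -0.042, 0.001, -0.0]
ft_force: [2.7, 3.9, -2.3]
width: 0.0115
grip_force: 40.0
```

Emit:
arm_command --moves '[-0.2,0,0,0,0,0,0,0]'

```text
time: 49.52
ee_pos: [0.6119, -0.0159, 0.0562]
eef_rot: [0.999, -0.042, 0.002, -0.0]
ft_force: [5.2, 2.6, -0.9]
width: 0.0112
grip_force: 40.0
```

Emit:
arm_command --moves '[0.5,0,0,0,0,0,0,0]'

```text
time: 49.68
ee_pos: [0.6156, -0.0159, 0.0558]
eef_rot: [0.999, -0.042, -0.0, -0.0]
ft_force: [-1.3, 2.9, 3.7]
width: 0.0117
grip_force: 40.0
```

Emit:
arm_command --moves '[0,0,0,0,0,0,0,0,0,0,0,0,0,0,-2,0,0,0,-4,0,0,0,-4,0,0,0,-2,0,0,0,0,0]' --fingers 65

```text
time: 50.35
ee_pos: [0.6181, -0.0164, 0.1814]
eef_rot: [0.999, -0.043, 0.004, 0.0]
ft_force: [1.3, 1.0, 0.4]
width: 0.0535
grip_force: 0.0
```

```bash
python3 chk.py 9; python3 - <<'E'
from h import *
st(); go(.4393,.4002,.18,18.8)
E
```

```text
A side 498 top 323
B side 428 top 339
C side 516 top 452
D side 357 top 349
carousel side 1356 top 1052
t 50.45 p [ 0.6158 -0.0167  0.1763] F [-0.5 -0.2 -0.7] w 0.0556 g 0.0 q [ 0.44  0.39 -0.63  1.48  0.23  1.34 -1.87]
tool dx,dy,dz cm [-21.14 -40.04  -0.44] turn -23.7 yaw now -4.88 tilt [ 0.0013 -0.001  -1.    ]
```

```bash
python3 - <<'E'
from h import *
for k,(x0,y0,x1,y1) in {"s":(170,315,340,419),"t":(95,150,190,260)}.items():
    for nm in ("0","9"):
        im=cv2.imread(f"pics/{ {'s':'side','t':'top'}[k]}0.png" if nm=="0" else f"pics/{k}9.png")[y0:y1,x0:x1]
        h=cv2.cvtColor(im,cv2.COLOR_BGR2HSV); m=((h[:,:,0]>8)&(h[:,:,0]<40)&(h[:,:,1]>20)&(h[:,:,2]>60)).astype(np.uint8)
        n,l,s,c=cv2.connectedComponentsWithStats(m); 
        print(k,nm,[(tuple((s[i][:4]+[x0,y0,0,0]).tolist()),int(s[i][4]),tuple((c[i]+[x0,y0]).round(1))) for i in range(1,n) if s[i][4]>60])
        if nm=="9":
            d=(cv2.cvtColor(im,cv2.COLOR_BGR2GRAY)<(45 if k=="s" else 32)).astype(np.uint8); n,l,s,c=cv2.connectedComponentsWithStats(d)
            print("dark",[((c[i]+[x0,y0]).round(1).tolist(),int(s[i][4])) for i in range(1,n) if 2<s[i][4]<120])
E
```

```text
s 0 [((195, 330, 39, 36), 897, (np.float64(213.9), np.float64(348.1))), ((247, 332, 39, 36), 877, (np.float64(266.1), np.float64(349.5))), ((187, 370, 41, 38), 924, (np.float64(206.4), np.float64(388.4))), ((253, 381, 41, 36), 930, (np.float64(272.1), np.float64(398.2)))]
s 9 [((255, 394, 42, 25), 743, (np.float64(275.9), np.float64(408.0)))]
dark [([338.7, 320.7], 3), ([332.8, 325.8], 5), ([325.7, 330.2], 6), ([337.1, 330.8], 9), ([329.8, 334.6], 8), ([336.2, 342.3], 16), ([234.3, 366.9], 113), ([290.7, 402.0], 7), ([259.9, 409.7], 9)]
t 0 [((123, 172, 10, 24), 80, (np.float64(127.9), np.float64(183.1))), ((150, 172, 16, 24), 132, (np.float64(158.2), np.float64(183.8))), ((153, 206, 14, 25), 133, (np.float64(159.5), np.float64(218.1))), ((121, 213, 9, 22), 73, (np.float64(124.7), np.float64(224.2)))]
t 9 [((113, 215, 9, 23), 74, (np.float64(116.8), np.float64(227.3)))]
dark [([139.1, 198.0], 61), ([111.2, 221.7], 18), ([115.5, 236.0], 8)]
```

```bash
python3 - <<'E'
import io,contextlib
with contextlib.redirect_stdout(io.StringIO()): from m import *
S=cv2.cvtColor(cv2.imread("pics/s9.png"),cv2.COLOR_BGR2GRAY);T=cv2.cvtColor(cv2.imread("pics/t9.png"),cv2.COLOR_BGR2GRAY)
for t1,t2 in [((110.1,218.3),(116.1,236.5))]:
    a,ea=tri(dark(S,260,410),dark(T,*t1)); b,eb=tri(dark(S,290.7,402),dark(T,*t2)); d=a-b
    print(a,b,ea,eb,(a+b)/2,np.linalg.norm(d),np.degrees(np.arctan2(d[1],d[0])))
p,q=plane("side",260,409.7,.0445),plane("side",290.7,402,.0445); d=p-q; print(p,q,(p+q)/2,np.linalg.norm(d),np.degrees(np.arctan2(d[1],d[0])))
p,q=plane("side",257.75,396.75,.0445),plane("side",287.75,389.5,.0445);d=p-q; print("old",(p+q)/2,np.linalg.norm(d),np.degrees(np.arctan2(d[1],d[0])))
st()
E
```

```text
[0.46059206 0.43716018 0.0430145 ] [0.40287086 0.41734604 0.04467047] 0.0008388230889864873 0.0026828092560896573 [0.43173146 0.42725311 0.04384249] 0.06104981436424874 18.945970269376627
[0.46096396 0.4378756  0.0445    ] [0.40130524 0.41722667 0.0445    ] [0.4311346  0.42755113 0.0445    ] 0.06313114439200516 19.091630278672906
old [0.43874806 0.40231541 0.0445    ] 0.06266939827931488 18.832828516150666
t 50.45 p [ 0.6158 -0.0167  0.1763] F [-0.5 -0.2 -0.7] w 0.0556 g 0.0 q [ 0.44  0.39 -0.63  1.48  0.23  1.34 -1.87]
```

Emit:
arm_command --moves '[-1.71,-3.27,0,0,-1.71,-3.27,0,0,-1.71,-3.27,0,0,-1.71,-3.27,0,0,-1.71,-3.27,0,0,-1.71,-3.27,0,0,-1.71,-3.27,0,0,-1.71,-3.27,0,0,-1.71,-3.27,0,0,-1.71,-3.27,0,0,-1.71,-3.27,0,0,-1.71,-3.27,0,0]'

```text
time: 51.45
ee_pos: [0.4461, 0.3834, 0.1731]
eef_rot: [0.999, -0.041, -0.002, 0.001]
ft_force: [-1.1, 0.8, -1.1]
width: 0.0563
grip_force: 0.0
```

Emit:
arm_command --moves '[-1.71,-3.27,0,0,0,0,0,-6,0,0,0,-6,0,0,0,-6,0,0,0,-6,0,0,0,0,0,0,0,0]'

```text
time: 52.03
ee_pos: [0.4414, 0.3978, 0.1726]
eef_rot: [0.986, 0.165, -0.003, 0.002]
ft_force: [0.0, -0.5, -0.6]
width: 0.0566
grip_force: 0.0
```

```bash
python3 - <<'E'
from h import *
st(); go(.4303,.4261,.034,19)
b=r.camera("side").astype(int); a=cv2.imread("pics/s9.png")[:,:,::-1].astype(int)
print((abs(a-b)[390:419,250:300].sum(2)>100).sum())
E
```

```text
t 52.03 p [0.4414 0.3978 0.1726] F [ 0.  -0.5 -0.6] w 0.0566 g 0.0 q [-0.3   0.35 -0.63  1.54  0.21  1.33 -2.2 ]
tool dx,dy,dz cm [-0.05 -3.07 13.86] turn -0.0 yaw now 18.95 tilt [-0.0044 -0.0039 -1.    ]
0
```

Emit:
arm_command --moves '[-0.05,-1.5,0,0,0,-1.5,0,0,0,0,0,0,0,0,0,0]'

```text
time: 52.42
ee_pos: [0.4308, 0.427, 0.1735]
eef_rot: [0.986, 0.166, -0.002, 0.001]
ft_force: [-0.1, -0.0, -0.5]
width: 0.0567
grip_force: 0.0
```

```bash
python3 - <<'E'
from h import *
st(); go(.4303,.4261,.034,19)
E
```

```text
t 52.42 p [0.4308 0.427  0.1735] F [-0.1 -0.  -0.5] w 0.0567 g 0.0 q [-0.36  0.38 -0.64  1.51  0.23  1.34 -2.25]
tool dx,dy,dz cm [-0.02  0.05 13.95] turn 0.1 yaw now 19.1 tilt [-0.0035 -0.0027 -1.    ]
```

Emit:
arm_command --moves '[0,0,3,0,0,0,3,0,0,0,3,0,0,0,2.5,0,0,0,1.5,0,0,0,0.9,0,0,0,0,0]'

```text
time: 53.0
ee_pos: [0.4307, 0.4246, 0.033]
eef_rot: [0.986, 0.165, -0.003, 0.002]
ft_force: [-0.4, 0.1, 0.2]
width: 0.0567
grip_force: 0.0
```

Emit:
arm_command --moves '[0,0,0,0,0,0,0,0,0,0,0,0,0,0,0,0,0,0,0,0,0,0,0,0,0,0,0,0,0,0,0,0,0,0,0,0,0,0,0,0]' --fingers 0

```text
time: 53.83
ee_pos: [0.431, 0.4264, 0.0351]
eef_rot: [0.986, 0.166, -0.002, 0.001]
ft_force: [-0.5, 0.0, 1.6]
width: 0.0113
grip_force: 40.0
```

Emit:
arm_command --moves '[0,0,-1,0,0,0,-2.5,0,0,0,-3,0,0,0,-3,0,0,0,-2.5,0,0,0,-1,0,0,0,0,0]'

```text
time: 54.42
ee_pos: [0.432, 0.4279, 0.1677]
eef_rot: [0.986, 0.166, 0.0, -0.0]
ft_force: [-0.1, -0.5, -2.6]
width: 0.012
grip_force: 40.0
```

```bash
python3 - <<'E'
from h import *
st(); go(.48,-.07,.14,-4.9)
E
```

```text
t 54.42 p [0.432  0.4279 0.1677] F [-0.1 -0.5 -2.6] w 0.012 g 40.0 q [-0.35  0.38 -0.64  1.52  0.23  1.32 -2.25]
tool dx,dy,dz cm [-11.81  48.6    2.75] turn 24.1 yaw now 19.16 tilt [ 4.e-04  4.e-04 -1.e+00]
```

Emit:
arm_command --moves '[-0.4,1.8,0,0,-0.7,2.8,0,0,-0.8,3.4,0,0,-0.8,3.4,0,0,-0.8,3.4,0,0,-0.8,3.4,0,0,-0.8,3.4,0,0,-0.8,3.4,0,0,-0.8,3.4,0,0,-0.8,3.4,0,0,-0.8,3.4,0,0,-0.8,3.4,0,0]'

```text
time: 55.42
ee_pos: [0.4707, 0.0302, 0.164]
eef_rot: [0.986, 0.166, -0.003, 0.001]
ft_force: [1.1, 0.9, -1.4]
width: 0.0119
grip_force: 40.0
```

Emit:
arm_command --moves '[-0.8,3.4,0,0,-0.8,3,0,0,-0.7,2,0,0,-0.2,1,0,0,0,0,0,6,0,0,0,6,0,0,0,6,0,0,0,6.1,0,0,0,0,0,0,0,0]'

```text
time: 56.25
ee_pos: [0.4787, -0.064, 0.165]
eef_rot: [0.999, -0.041, -0.002, 0.001]
ft_force: [0.0, -0.6, -0.9]
width: 0.0121
grip_force: 40.0
```

```bash
python3 - <<'E'
from h import *
st(); go(.48,-.07,.06,-4.9)
E
```

```text
t 56.25 p [ 0.4787 -0.064   0.165 ] F [ 0.  -0.6 -0.9] w 0.0121 g 40.0 q [ 0.32  0.06 -0.29  1.85  0.02  1.25 -1.63]
tool dx,dy,dz cm [ 0.22  0.56 10.5 ] turn 0.2 yaw now -4.71 tilt [-0.0044 -0.002  -1.    ]
```

Emit:
arm_command --moves '[0.1,0.3,2.5,0.2,0.1,0.26,2.5,0,0,0,2.5,0,0,0,2,0,0,0,0.8,0,0,0,0,0,0,0,0,0]'

```text
time: 56.83
ee_pos: [0.4806, -0.0705, 0.0634]
eef_rot: [0.999, -0.044, -0.001, 0.001]
ft_force: [0.5, 0.0, -0.7]
width: 0.012
grip_force: 40.0
```

```bash
python3 - <<'E'
from h import *
st(); go(.48,-.07,.0555,-4.9)
E
```

```text
t 56.83 p [ 0.4806 -0.0705  0.0634] F [ 0.5  0.  -0.7] w 0.012 g 40.0 q [ 0.31  0.17 -0.28  1.96  0.06  1.03 -1.65]
tool dx,dy,dz cm [-0.06 -0.04  0.79] turn -0.1 yaw now -5.04 tilt [-0.0029 -0.0022 -1.    ]
```

Emit:
arm_command --moves '[0,0,0.4,0,0,0,0.3,0,0,0,0,0]'

```text
time: 57.08
ee_pos: [0.4806, -0.0708, 0.0563]
eef_rot: [0.999, -0.045, -0.001, 0.001]
ft_force: [-0.6, -0.6, -2.5]
width: 0.0117
grip_force: 40.0
```

Emit:
arm_command --moves '[0,0,0.1,0,0,0,0,0]'

```text
time: 57.25
ee_pos: [0.4805, -0.0708, 0.0553]
eef_rot: [0.999, -0.045, -0.001, 0.001]
ft_force: [0.1, 0.1, -2.3]
width: 0.0118
grip_force: 40.0
```

```bash
python3 - <<'E'
from h import *
s=r.camera("side")[:,:,::-1]; cv2.imwrite("pics/s10.png",s); st()
im=s[150:300,160:330]; h=cv2.cvtColor(im,cv2.COLOR_BGR2HSV); m=((h[:,:,0]>8)&(h[:,:,0]<40)&(h[:,:,1]>20)&(h[:,:,2]>60)).astype(np.uint8)
n,l,q,c=cv2.connectedComponentsWithStats(m); print([((q[i][:4]+[160,150,0,0]).tolist(),int(q[i][4])) for i in range(1,n) if q[i][4]>40])
print(proj("side",(.44,-.045,.02)),proj("side",(.52,-.052,.02)))
E
```

```text
t 57.3 p [ 0.4805 -0.0708  0.0552] F [ 1.1  0.3 -2.6] w 0.0116 g 40.0 q [ 0.31  0.18 -0.28  1.97  0.06  1.01 -1.66]
[([224, 150, 13, 5], 56), ([256, 150, 37, 15], 404), ([192, 215, 48, 74], 2005), ([259, 214, 31, 20], 452), ([160, 285, 6, 15], 60)]
[288.18468908 233.25484119] [258.82809478 229.3616236 ]
```

Cassette is held and on the floor; slide it in.

Emit:
arm_command --moves '[1,0,0,0,1,0,0,0,1,0,0,0,0,0,0,0]'

```text
time: 57.63
ee_pos: [0.5122, -0.073, 0.0553]
eef_rot: [0.999, -0.045, -0.001, 0.001]
ft_force: [-0.1, 2.4, -1.0]
width: 0.0116
grip_force: 40.0
```

Emit:
arm_command --moves '[0.8,0,0,0,0.8,0,0,0,0,0,0,0]'

```text
time: 57.88
ee_pos: [0.5271, -0.0743, 0.0552]
eef_rot: [0.999, -0.045, -0.001, 0.001]
ft_force: [-4.2, 4.7, 4.7]
width: 0.0112
grip_force: 40.0
```

Emit:
arm_command --moves '[0.8,0,0,0,0.8,0,0,0,0.8,0,0,0,0,0,0,0]'

```text
time: 58.22
ee_pos: [0.5512, -0.0764, 0.0552]
eef_rot: [0.999, -0.045, -0.001, 0.001]
ft_force: [-2.4, 2.5, 3.5]
width: 0.0115
grip_force: 40.0
```

Emit:
arm_command --moves '[0.8,0,0,0,0.8,0,0,0,0.8,0,0,0,0,0,0,0]'

```text
time: 58.55
ee_pos: [0.5751, -0.0785, 0.0552]
eef_rot: [0.999, -0.045, -0.001, 0.001]
ft_force: [-3.3, 3.2, 4.9]
width: 0.0118
grip_force: 40.0
```

Emit:
arm_command --moves '[0.8,0,-0.03,0,0.8,0,0,0,0.8,0,0,0,0.6,0,0,0,0,0,0,0]'

```text
time: 58.97
ee_pos: [0.6047, -0.0811, 0.0552]
eef_rot: [0.999, -0.045, -0.001, 0.001]
ft_force: [-2.3, 2.8, 2.8]
width: 0.0116
grip_force: 40.0
```

Emit:
arm_command --moves '[0.3,0,0,0,0,0,0,0]'

```text
time: 59.13
ee_pos: [0.6072, -0.0813, 0.0552]
eef_rot: [0.999, -0.045, -0.001, 0.001]
ft_force: [-2.5, 4.6, 4.2]
width: 0.0114
grip_force: 40.0
```

Emit:
arm_command --moves '[0.3,0,0,0,0,0,0,0]'

```text
time: 59.3
ee_pos: [0.6102, -0.0816, 0.0552]
eef_rot: [0.999, -0.045, -0.001, 0.001]
ft_force: [-2.6, 4.6, 4.1]
width: 0.0119
grip_force: 40.0
```

Emit:
arm_command --moves '[0.2,0,0,0,0,0,0,0]'

```text
time: 59.47
ee_pos: [0.611, -0.0816, 0.0555]
eef_rot: [0.999, -0.045, -0.002, 0.001]
ft_force: [-8.7, 4.7, 12.0]
width: 0.0114
grip_force: 40.0
```

Emit:
arm_command --moves '[0.2,0,0,0,0,0,0,0]'

```text
time: 59.63
ee_pos: [0.6118, -0.0817, 0.0558]
eef_rot: [0.999, -0.045, -0.003, 0.001]
ft_force: [-15.9, 6.6, 18.6]
width: 0.0116
grip_force: 40.0
```

Emit:
arm_command --moves '[-0.5,0,0,0,-0.4,0,0,0,0,0,0,0]'

```text
time: 59.88
ee_pos: [0.6051, -0.0814, 0.0551]
eef_rot: [0.999, -0.045, -0.001, 0.001]
ft_force: [0.3, 4.7, 2.0]
width: 0.011
grip_force: 40.0
```

Emit:
arm_command --moves '[-0.3,0,0,0,0,0,0,0]'

```text
time: 60.05
ee_pos: [0.6025, -0.0812, 0.0552]
eef_rot: [0.999, -0.045, -0.0, 0.001]
ft_force: [2.3, 4.8, -0.7]
width: 0.0117
grip_force: 40.1
```

Emit:
arm_command --moves '[-0.2,0,0,0,0,0,0,0]'

```text
time: 60.22
ee_pos: [0.6016, -0.0812, 0.0555]
eef_rot: [0.999, -0.045, 0.001, 0.001]
ft_force: [5.3, 4.4, -1.4]
width: 0.0117
grip_force: 40.0
```

Emit:
arm_command --moves '[0.5,0,0,0,0,0,0,0]'

```text
time: 60.38
ee_pos: [0.6052, -0.0814, 0.0553]
eef_rot: [0.999, -0.045, -0.001, 0.001]
ft_force: [-0.7, 5.2, 3.8]
width: 0.0116
grip_force: 40.0
```

Emit:
arm_command --moves '[0,0,0,0,0,0,0,0,0,0,0,0,0,0,-2,0,0,0,-4,0,0,0,-4,0,0,0,-2,0,0,0,0,0]' --fingers 65

```text
time: 61.05
ee_pos: [0.6078, -0.0827, 0.1809]
eef_rot: [0.999, -0.045, 0.003, 0.002]
ft_force: [0.4, 0.7, 0.4]
width: 0.0538
grip_force: 0.0
```

Emit:
arm_command --moves '[-2.5,1,-0.5,0,-2.5,1,-0.5,0,-2.5,1,-0.5,0,-2.5,0.5,-0.5,0,-2,0.5,0,0,0,0,0,0,0,0,0,0]' --fingers 0

```text
time: 61.63
ee_pos: [0.4815, -0.1117, 0.1954]
eef_rot: [0.999, -0.046, -0.001, 0.002]
ft_force: [0.8, -0.3, 0.7]
width: 0.0177
grip_force: 0.0
```

```bash
python3 - <<'E'
from h import *
s=r.camera("side")[:,:,::-1]; t=r.camera("top")[:,:,::-1]; cv2.imwrite("pics/s11.png",s); cv2.imwrite("pics/t11.png",t)
st(); go(.472,-.134,.1,None)
z=lambda im,x,y,w,h:cv2.resize(im[y:y+h,x:x+w],None,fx=4,fy=4,interpolation=cv2.INTER_CUBIC)
cv2.imwrite("pics/m.png",np.vstack([z(s,175,90,150,45)[:, :],z(s,170,195,150,105)]) if 0 else z(s,160,160,160,145)[:600] )
a=z(s,165,190,140,118); b=z(s,255,90,60,118)
cv2.imwrite("pics/m.png",np.hstack([a,b]))
E
```

```text
t 61.73 p [ 0.4825 -0.1108  0.1952] F [0.5 0.3 0.5] w 0.01 g 0.0 q [ 0.37  0.06 -0.25  1.78  0.02  1.31 -1.54]
tool dx,dy,dz cm [-0.81  2.37  9.53] turn 0 yaw now -5.16 tilt [-0.0028 -0.0026 -1.    ]
```

View pics/m.png

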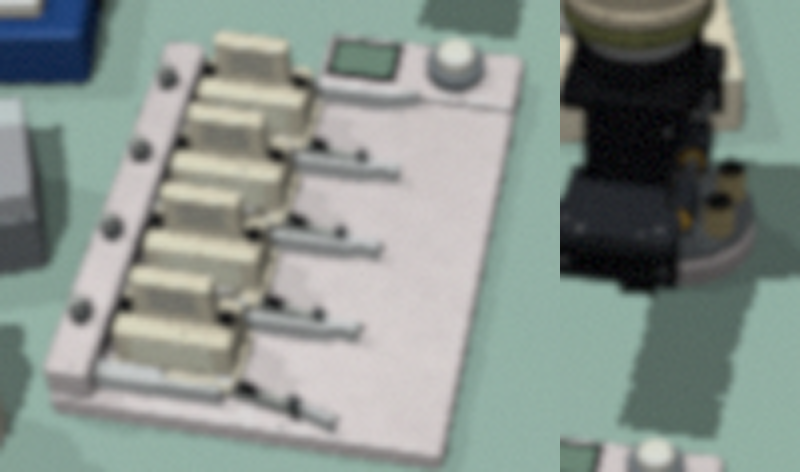

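Emit:
arm_command --moves '[-0.4,1.2,2,0,-0.4,1.15,3,0,0,0,3,0,0,0,3,0,0,0,1.5,0,0,0,0,0,0,0,0,0]'

```text
time: 62.32
ee_pos: [0.4718, -0.1333, 0.07]
eef_rot: [0.999, -0.045, -0.002, 0.001]
ft_force: [0.1, 0.3, 0.7]
width: 0.0007
grip_force: 0.0
```

```bash
python3 - <<'E'
from h import *
st(); go(.472,-.134,.05,None)
s=cv2.imread("pics/s9.png"); g=cv2.cvtColor(s,cv2.COLOR_BGR2GRAY)
print("collar top",proj("side",(.4793,-.4186,.14)),"bottom",proj("side",(.4793,-.4186,.10)))
v0=int(proj("side",(.4793,-.4186,.12))[1]); 
for v in range(v0-12,v0+16,3): print(v,g[v,268:302].tolist())
E
```

```text
t 62.32 p [ 0.4718 -0.1333  0.07  ] F [0.1 0.3 0.7] w 0.0007 g 0.0 q [ 0.39  0.16 -0.23  1.94  0.05  1.04 -1.52]
tool dx,dy,dz cm [0.03 0.06 2.  ] turn 0 yaw now -5.11 tilt [-0.0045 -0.0017 -1.    ]
collar top [284.7276019  112.64327225] bottom [284.64138538 123.32074489]
106 [213, 213, 213, 213, 214, 214, 213, 213, 214, 213, 213, 211, 214, 213, 214, 213, 213, 213, 213, 214, 213, 213, 212, 212, 214, 213, 213, 213, 213, 214, 210, 193, 171, 158]
109 [216, 214, 215, 214, 215, 214, 214, 216, 215, 216, 214, 210, 207, 204, 199, 193, 191, 190, 194, 197, 202, 205, 207, 207, 207, 204, 203, 201, 196, 187, 184, 179, 162, 151]
112 [166, 160, 154, 152, 156, 153, 152, 149, 151, 157, 164, 169, 166, 153, 135, 122, 121, 121, 122, 137, 154, 167, 167, 158, 144, 134, 130, 129, 132, 134, 132, 127, 125, 136]
115 [134, 134, 134, 134, 134, 133, 133, 131, 125, 128, 144, 160, 167, 158, 140, 127, 121, 120, 123, 140, 157, 167, 162, 144, 130, 125, 132, 132, 131, 130, 129, 124, 117, 127]
118 [133, 132, 132, 131, 131, 131, 131, 131, 124, 104, 86, 91, 107, 119, 128, 133, 137, 138, 134, 129, 119, 105, 89, 89, 106, 122, 129, 130, 129, 130, 129, 121, 116, 134]
121 [130, 130, 130, 129, 131, 130, 129, 129, 124, 108, 95, 97, 98, 98, 97, 90, 88, 91, 95, 92, 90, 91, 91, 90, 104, 122, 127, 129, 128, 125, 123, 123, 130, 144]
124 [136, 133, 130, 127, 123, 119, 117, 118, 112, 101, 90, 88, 97, 100, 105, 106, 106, 105, 103, 101, 95, 86, 81, 93, 123, 143, 151, 153, 156, 157, 155, 154, 155, 157]
127 [157, 158, 151, 128, 92, 58, 38, 36, 45, 79, 108, 114, 101, 88, 89, 91, 92, 88, 82, 78, 80, 76, 88, 121, 151, 165, 168, 167, 166, 164, 166, 168, 167, 170]
130 [169, 169, 163, 138, 110, 93, 81, 81, 83, 94, 103, 100, 82, 68, 66, 66, 60, 60, 63, 61, 60, 68, 81, 97, 118, 129, 124, 104, 80, 66, 71, 88, 113, 143]
133 [166, 159, 144, 123, 108, 111, 119, 122, 119, 110, 92, 80, 72, 70, 71, 76, 77, 76, 72, 71, 70, 70, 73, 70, 67, 66, 65, 66, 66, 65, 64, 69, 93, 127]
```

Emit:
arm_command --moves '[0,0,1,0,0,0,1,0,0,0,0.5,0,0,0,0,0]'

```text
time: 62.65
ee_pos: [0.471, -0.1336, 0.0445]
eef_rot: [0.999, -0.045, -0.002, 0.001]
ft_force: [0.1, -0.0, -0.5]
width: 0.0006
grip_force: 0.0
```

Emit:
arm_command --moves '[0,0,0.4,0,0,0,0.4,0,0,0,0,0]'

```text
time: 62.9
ee_pos: [0.4714, -0.1337, 0.037]
eef_rot: [0.999, -0.045, -0.002, 0.001]
ft_force: [0.1, -0.4, 0.0]
width: 0.0005
grip_force: 0.0
```

Emit:
arm_command --moves '[0,0,0.5,0,0,0,0.4,0,0,0,0,0]'

```text
time: 63.15
ee_pos: [0.4711, -0.1337, 0.0277]
eef_rot: [0.999, -0.045, -0.002, 0.001]
ft_force: [-0.9, 0.2, -0.5]
width: 0.0002
grip_force: 0.0
```

Emit:
arm_command --moves '[0,0,0.3,0,0,0,0.3,0,0,0,0,0]'

```text
time: 63.4
ee_pos: [0.4713, -0.1338, 0.022]
eef_rot: [0.999, -0.045, -0.002, 0.001]
ft_force: [0.1, 0.4, -0.2]
width: 0.0003
grip_force: 0.0
```

Emit:
arm_command --moves '[0,0,0.3,0,0,0,0,0]'

```text
time: 63.57
ee_pos: [0.4714, -0.1338, 0.0191]
eef_rot: [0.999, -0.045, -0.002, 0.001]
ft_force: [0.1, -0.5, -0.6]
width: 0.0003
grip_force: 0.0
```

Emit:
arm_command --moves '[0,0,0.3,0,0,0,0,0]'

```text
time: 63.73
ee_pos: [0.4717, -0.1338, 0.0163]
eef_rot: [0.999, -0.045, -0.001, 0.001]
ft_force: [-1.0, -0.5, 2.5]
width: 0.0004
grip_force: 1.3
```

Emit:
arm_command --moves '[0,0,0.3,0,0,0,0,0]'

```text
time: 63.9
ee_pos: [0.4718, -0.1339, 0.0134]
eef_rot: [0.999, -0.045, -0.001, 0.001]
ft_force: [-0.5, -1.1, 4.6]
width: 0.0005
grip_force: 2.1
```

Contact found at about TCP z 0.018; continue to full travel.

Emit:
arm_command --moves '[0,0,0.2,0,0,0,0,0]'

```text
time: 64.07
ee_pos: [0.4719, -0.1339, 0.0124]
eef_rot: [0.999, -0.045, -0.001, 0.001]
ft_force: [-3.4, 0.6, 11.9]
width: 0.0002
grip_force: 5.8
```

Emit:
arm_command --moves '[0,0,0.2,0,0,0,0,0]'

```text
time: 64.23
ee_pos: [0.4721, -0.1339, 0.0119]
eef_rot: [0.999, -0.045, -0.001, 0.002]
ft_force: [-12.0, 3.4, 33.6]
width: 0.0008
grip_force: 16.6
```

Emit:
arm_command --moves '[0,0,0.1,0,0,0,0,0]'

```text
time: 64.4
ee_pos: [0.4722, -0.134, 0.0117]
eef_rot: [0.999, -0.045, -0.001, 0.002]
ft_force: [-17.5, 4.4, 44.3]
width: 0.0002
grip_force: 22.3
```

Emit:
arm_command --moves '[0,0,-0.5,0,0,0,-2,0,0,0,-4,0,0,0,-4,0,0,0,-4,0,0,0,0,0,0,0,0,0]'

```text
time: 64.98
ee_pos: [0.4733, -0.1338, 0.1556]
eef_rot: [0.999, -0.045, 0.001, 0.002]
ft_force: [0.2, 0.3, -0.7]
width: 0.0004
grip_force: 0.0
```

```bash
python3 - <<'E'
from h import *
a=cv2.imread("pics/s11.png").astype(int); b=r.camera("side")[:,:,::-1].astype(int); st()
print("dock change",(abs(a-b)[200:310,165:300].sum(2)>100).sum())
print(r.close_job())
E
```

```text
t 65.03 p [ 0.4721 -0.1336  0.1537] F [-0.3  0.9 -1.4] w 0.0006 g 0.0 q [ 0.4   0.08 -0.23  1.85  0.02  1.22 -1.5 ]
dock change 0
the job is handed in; nothing more can be done
None
```

The job is handed in at 65 s: carousel and collar are down on the spindle, all four cassettes are latched in their own lanes (pull test and picture agree), and the start key was then pressed to its stop, peaking at about 48 N through the fingertips; no verdict came back.

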